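# Close an adjustable wrench on a clamp nut and nip it up

### The job

The hex nut clamping the little anvil to its grey plate must be tightened with the adjustable wrench lying around it. First roll the wrench's worm, touching it slowly and gently stroking its top towards the nut, until the jaw is snug on the nut and the worm rolls no further; then push the handle to turn the nut an eighth of a turn (45 degrees) clockwise from above. Leave the wrench lying on the nut with its jaw snug, and the things around it alone.

Things in the scene. Friction and masses are not known exactly. Their poses are not given: they have to be found in the camera images.
- wrench: Steel adjustable wrench, 255 mm long, 0.7 kg, loose, flat on the grey plate around the nut. Origin: underside, middle of the mouth (on the nut's axis when snug). x runs along the handle away from the nut, y to the fixed jaw (inner face y = 15 mm), z up. Movable jaw on the -y side. Head 16 mm thick, x -16 to 68, y -37 to 31, throat at x = 18.5. Stiff: touch it at 15 mm/s or less, never over 35 N.
- mouth (a point): Point of the wrench midway between the jaws when snug: wrench frame (0, 0, 8 mm). When the nut is turned, the wrench turns about the nut's axis.
- worm_top (a point): Top of the knurled worm, a roller 20 mm in diameter, 22 mm long, axis along the wrench's y, 5.5 mm proud of the head; wrench frame (40, 0, 21.5 mm). Stroking a pressed fingertip over it towards the nut (wrench -x) closes the jaw, 0.1 mm per mm stroked. Pressed with 6-9 N (the tip held down), it rolls with 1-3.5 N along the stroke; snug, it stalls, this rises to 4-14 N, the tip slips.
- handle (a point): Where to push the handle: a bar 24 mm wide (wrench y -12 to 12), x 67 to 217, z 3 to 16 mm, with an eye 34 mm wide at x = 222. This point is at (165, 0, 9.5 mm) in the wrench frame, 165 mm from the nut's axis. Clockwise from above moves it towards the wrench's -y, so push its +y side.
- jaw_face (a point): Centre of the movable jaw's inner face, wrench frame (0, -18.5 mm + joint jaw, 8 mm); moves along the wrench's y.
- jaw (a joint): Slide of the movable jaw in m, growing as it closes. The opening is 33.5 mm minus this: within 0.0008 of 0 at the start, about 0.0035 when snug on the 30 mm nut. Only the worm moves it; it stays where it is left.
- nut (a joint): Turn of the nut in rad, 0 at the start, growing clockwise from above. It takes 0.5 N m (3 N at point handle), stays where it is left, and turns on past 45 degrees, to 1.4. Hexagon 30 mm across flats, 34.6 over corners, 20 mm high; at the start its flats face the jaws to within 4 degrees.
- nut_mid (a point): Centre of the nut, on its vertical axis, 11 mm above the bed plate's top.
- bed: Fixed grey steel plate 370 x 260 x 12 mm on the bench; origin on the bench under the nut's axis; x -130 to 240, y -200 to 60, top at z = 12 mm. The wrench's handle points along its +x at the start. A small steel anvil, 65 mm above the bench, stands at x = -100.
- jar: Glass jar with wooden lid, 80 mm across, 100 mm high; bystander. Origin under its centre.
- tray: Wooden divided tray of beads, 150 x 200 x 30 mm; bystander. Origin under its centre.
- hammer: Small hammer lying on the bench, 200 mm long; bystander. Origin at its middle.
- tin: Brass tin, 64 mm across, 45 mm high; bystander. Origin under its centre.

How it is judged:
By the outcome, as a careful person would: the job done as asked, in the order asked, and still so for the second after the job is handed in, with the robot touching nothing.
It also fails if it takes over 72 s, if anything falls off the work surface, if the arm or the gripper's body presses on something with over 40 N, if the wrist force passes 120 N, or if a joint passes its speed limit or range.

### The arm

A 7-joint arm with a two-finger parallel gripper is mounted at the origin on the work surface. World frame = base frame: x ahead of the robot, y to its left, z up, the work surface at z = 0. Lengths are in m, angles in degrees, forces in N, time in s.
With the tool pointing down it reaches from about 0.425 to 0.95 m from the base axis. Payload 16.7 kg.
Tool frame: the origin (TCP) lies midway between the tips of the shut fingers; the grasp point (between the pads) lies behind it (r.grip_point_offset is the z of the grasp point in the tool frame, in m); z points along the fingers, x is the direction in which the jaws open and shut, and the axes are right-handed (so a half turn about z gives the same grasp; the last joint's range is limited). The gripper opens to 94 mm and grips with 3 to 60 N. Pads are 16 mm wide; open, the fingers measure 119 mm over their backs; the gripper's body (75 mm by 177 mm) begins 78 mm behind the grasp point.
Start: joints at [61.106, 24.414, 4.234, 92.017, -1.954, 63.644, -3.845], TCP at [0.234, -0.633, 0.172] pointing down, gripper open.
Joint ranges: [-163.25, 163.25], [-28.42, 122.38], [-70.27, 78.77], [12.13, 141.07], [-58.53, 238.53], [9.26, 117.41], [-156.51, 156.51]. Speed limits (degrees/s): [108.29, 108.29, 136.94, 136.94, 172.46, 172.46, 172.46].

### API

Orientations are given as [roll, pitch, yaw] about the fixed x, y, z axes, in that order (R = Rz(yaw) Ry(pitch) Rx(roll)).
In Python, from station import readout, eyes, finish_job, r gives the robot as it stands.
- The arm moves only by the tool jog_arm, never from a script. Its arguments are lists of equal length, an entry for each row: "xyz": the shift along the tool's x, y, z in mm, a list of three; "dr": the turn, a rotation vector about the tool's x, y, z in degrees, a list of three; "hand": the opening in per cent of the stroke, from 0 (shut) to 100 (fully open). A call has 1 to 12 rows; each row shifts and turns the pose as measured when the row begins, along the tool's axes as they then stand; what a row does not reach is not made up. A row lasts 1/8 s, in which the tool goes at most 62.5 mm and 10.7 degrees, less where a joint would pass 70% of its speed; a pose out of reach is approached as far as the arm can. A call with a gripper value outside its range is refused whole. The fingers move at their own pace and stop on an object; "force" is the grip in N (left out, the last holds). Time passes only in rows, so rows that do not move let the fingers close. It gives the time, the measured TCP pose, the force and the opening at its end, in the units of the state.
- readout.state(): the state, without advancing time (a new reading comes with each control period).
- eyes.read_camera(name): name is "scene" or "top" or "wrist"; returns the picture (400x640x3 uint8, red, green, blue); there is no depth.
- eyes.camera_info(name): a dict with "fx", "fy", "cx", "cy" (pixels), "R" (3x3) and "t" (3): a world point X has camera coordinates R X + t. Camera axes: x right, y down, z forward; pixel columns grow to the right and rows downward; lengths in m; the calibration is good to about 2 mm. The wrist camera is an equidistant fisheye: a pixel r from the principal point sees the ray r / f radians off the axis. A picture is of the moment at which its call begins: read the wrist's pose just before it. camera_info takes no time and is no camera call; for the wrist camera it gives the pose at the moment of the call.
- finish_job(): hands the job in, once; it reports no verdict.
The state is a dict: "time": time; "qpos": joint angles; "joint_vel": joint speeds; "joint_torque": joint torques, N m; "position": TCP position; "ee_rot": TCP orientation; "force": force on the tool from outside, world axes, zero at the start; "ft_torque": the same for the moment, N m; "grip_width": opening from 0.0 (shut) to 1.0 (fully open).
Only numpy, scipy, OpenCV 4.12 (cv2) and the standard library are available. Lean on these libraries where they do the work, as an engineer would, in place of code of your own. Each camera call takes 0.05 s, during which the arm holds its last target.

## Working session

There is one attempt and no reset: what is moved stays moved. The work goes in short steps, Python scripts to look and compute and a tool call to move; the robot and the scene stay as the last step left them, time stands still between calls to the robot, and variables do not carry over. Pictures are saved under pics/ and viewed, and the job is handed in when it is done.

Besides the shell and the picture viewer there is one more tool, called after "Emit:" as a command line: name --argument value ..., lists and objects as JSON in quotes. jog_arm: Moves the arm, as the interface text tells. Its arguments: {"type":"object","properties":{"xyz":{"type":"array"},"dr":{"type":"array"},"hand":{"type":"array"},"force":{"type":"number"}},"required":["xyz","dr","hand"]}

```bash
mkdir -p pics; ls; cat > h.py <<'E'
import numpy as np, cv2
from station import readout, eyes, finish_job, r
def save(name,fn):
    im=eyes.read_camera(name); cv2.imwrite('pics/'+fn,im[:,:,::-1]); return im
E
python3 - <<'E'
from h import *
print(readout.state()); print(r.grip_point_offset)
for n in ("scene","top","wrist"):
    c=eyes.camera_info(n); print(n,c); save(n,n+'0.png')
E
```

```text
pics
{'time': 0.0, 'qpos': array([61.10654522, 24.44821656,  4.23343435, 92.05207105, -1.95312173,
       63.64509371, -3.84510815]), 'joint_vel': array([ 0.06930253, -0.01925831,  0.04995121, -0.10752446, -0.01479746,
       -0.01816953,  0.03421434]), 'joint_torque': array([ 1.81782940e-03, -9.35831308e+01,  3.66682783e+00, -4.54192579e+01,
       -4.90135839e-02,  2.02072214e-02,  1.39154490e-04]), 'position': array([ 0.23425928, -0.63252559,  0.17159477]), 'ee_rot': array([ 1.79993267e+02,  7.28675849e-02, -6.96762601e+01]), 'force': array([-0.99996531, -0.0062218 ,  0.55873885]), 'ft_torque': array([-0.05925784, -0.03252722,  0.05409204]), 'grip_width': 0.9981858027928138}
-0.0188
scene {'fx': 412.20032241779995, 'fy': 412.20032241779995, 'cx': 318.9723192077877, 'cy': 196.60218792695497, 'R': array([[-0.86534115,  0.50058453, -0.02449111],
       [ 0.30570134,  0.48846871, -0.81727903],
       [-0.3971541 , -0.71471215, -0.57572144]]), 't': array([ 0.47451051, -0.13063772,  1.49924007])}
top {'fx': 455.0289471500989, 'fy': 455.0289471500989, 'cx': 321.27489244852404, 'cy': 194.57273612695775, 'R': array([[ 0.0019604 , -0.99985852,  0.01670625],
       [-0.98153539, -0.00511937, -0.19121209],
       [ 0.19127056, -0.01602292, -0.98140656]]), 't': array([-5.58955472e-04,  5.74848180e-01,  1.20164253e+00])}
wrist {'fx': 309.70691628693146, 'fy': 309.70691628693146, 'cx': 323.6398108812419, 'cy': 199.8763198508993, 'R': array([[ 0.34737485, -0.93772571, -0.00109591],
       [-0.90914205, -0.3370721 ,  0.24462857],
       [-0.2297639 , -0.08398148, -0.96961625]]), 't': array([-0.67523275, -0.02524631,  0.38991702])}
```

View pics/scene0.png

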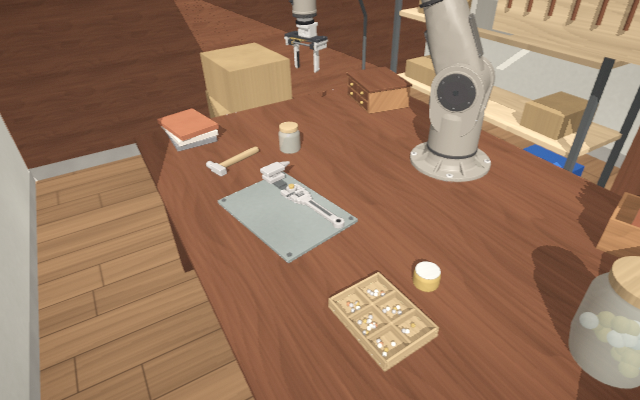

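View pics/top0.png

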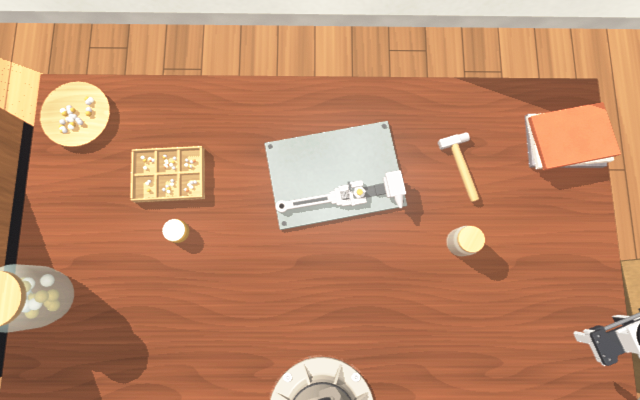

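View pics/wrist0.png

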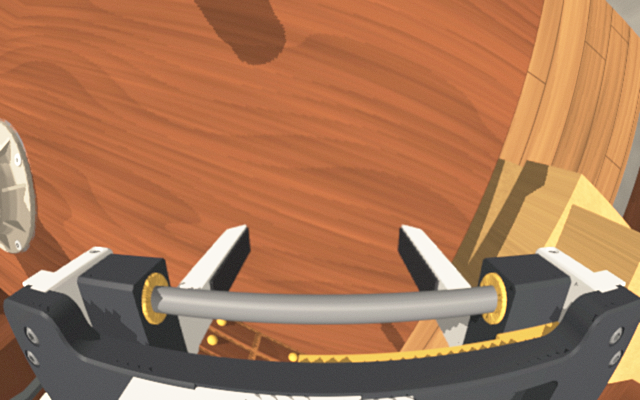

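The pictures show the plate at columns 268–405 of the top view, with the nut near (360,192), the handle running left to the eye at (282,206), and the anvil at (396,185). The gripper is far off to the right. I'll zoom in.

```bash
python3 - <<'E'
from h import *
im=cv2.imread('pics/top0.png'); cv2.imwrite('pics/topz.png',cv2.resize(im[115:235,255:415],None,fx=5,fy=5,interpolation=cv2.INTER_CUBIC))
im=cv2.imread('pics/scene0.png'); cv2.imwrite('pics/scenez.png',cv2.resize(im[155:265,210:360],None,fx=5,fy=5,interpolation=cv2.INTER_CUBIC))
E
```

```text
(no output)
```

View pics/topz.png

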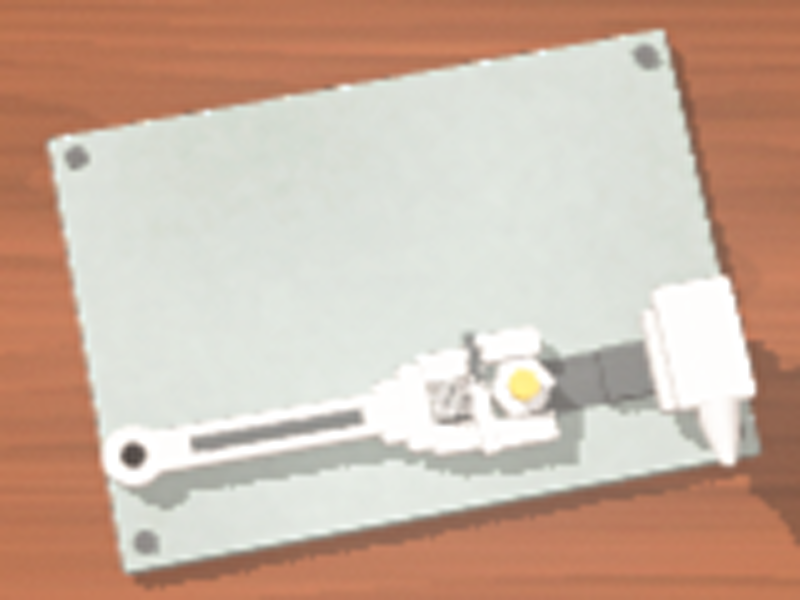

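View pics/scenez.png

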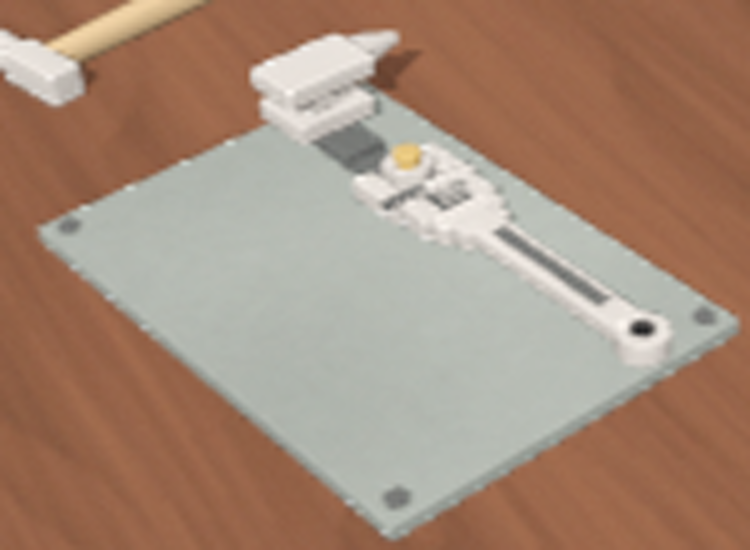

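```bash
cat >> h.py <<'E'
def ray(c,px):
    R=np.array(c['R']);t=np.array(c['t']); o=-R.T@t
    u=np.array([(px[0]-c['cx'])/c['fx'],(px[1]-c['cy'])/c['fy']])
    d=np.array([u[0],u[1],1.])
    return o,R.T@d/np.linalg.norm(d)
def rayw(c,px):
    R=np.array(c['R']);t=np.array(c['t']); o=-R.T@t
    u=np.array([(px[0]-c['cx']),(px[1]-c['cy'])]); rr=np.linalg.norm(u); th=rr/c['fx']
    d=np.r_[np.sin(th)*u/max(rr,1e-9),np.cos(th)]
    return o,R.T@d
def plane(od,z):
    o,d=od; return o+d*(z-o[2])/d[2]
def tri(a,b):
    A=np.zeros((3,3));v=np.zeros(3);P=[]
    for o,d in (a,b):
        M=np.eye(3)-np.outer(d,d);A+=M;v+=M@o
    X=np.linalg.solve(A,v)
    return X,[np.linalg.norm((np.eye(3)-np.outer(d,d))@(X-o)) for o,d in (a,b)]
E
python3 - <<'E'
from h import *
T=eyes.camera_info('top');S=eyes.camera_info('scene')
tz=lambda u,v:(255+(u+.5)/5-.5,115+(v+.5)/5-.5); sz=lambda u,v:(210+(u+.5)/5-.5,155+(v+.5)/5-.5)
# corners (bed): order: x+ y-? 
tc=[(50,140),(665,30),(760,455),(125,572)]
C=[plane(ray(T,tz(*p)),.012) for p in tc]
for c in C: print(c.round(4))
for i in range(4): print(np.linalg.norm(C[i]-C[(i+1)%4]).round(4))
# bed x dir: from right(anvil) to left
ex=((C[0]-C[1])+(C[3]-C[2]))/2; yaw=np.degrees(np.arctan2(ex[1],ex[0])); print('bed yaw',yaw)
e=ex/np.linalg.norm(ex); n=np.array([-e[1],e[0],0])
print('origin', [(c-e*a-n*b).round(4) for c,(a,b) in zip(C,[(.24,-.2),(-.13,-.2),(-.13,.06),(.24,.06)])], np.mean([(c-e*a-n*b) for c,(a,b) in zip(C,[(.24,-.2),(-.13,-.2),(-.13,.06),(.24,.06)])],0))
for nm,a,b in [('eye',(133,455),(642,328)),('stud',(524,384),(407,155)),('worm',(450,398),(450,193)),('c0',(50,140),(393,537)),('c3',(125,572),(737,322)),('h0',(77,157),(397,497)),('h3',(146,542),(704,316))]:
    X,res=tri(ray(T,tz(*a)),ray(S,sz(*b))); print(nm,X.round(4),np.round(res,4))
E
```

```text
[0.737  0.1665 0.012 ]
[ 0.8075 -0.1952  0.012 ]
[ 0.5525 -0.243   0.012 ]
[0.484  0.1179 0.012 ]
0.3685
0.2594
0.3673
0.2576
bed yaw 100.88916991957754
origin [array([ 0.586 , -0.1069,  0.012 ]), array([ 0.5866, -0.1053,  0.012 ]), array([ 0.5869, -0.104 ,  0.012 ]), array([ 0.5883, -0.1065,  0.012 ])] [ 0.58690903 -0.10567252  0.012     ]
eye [0.5486 0.1128 0.0297] [0.0009 0.0009]
stud [ 0.5883 -0.1062  0.0396] [0.0008 0.0008]
worm [ 0.5807 -0.0645  0.0319] [0.0002 0.0002]
c0 [0.7386 0.1673 0.0063] [0.0002 0.0002]
c3 [0.485  0.1173 0.0107] [0.0011 0.0011]
h0 [0.7263 0.1501 0.0149] [0.0004 0.0004]
h3 [0.5013 0.1058 0.0143] [0.0006 0.0006]
```

Two-view checks agree: the stud is at (0.588,-0.106), the eye is 222 mm away, and the bed size matches within 3 mm. I'll move towards the worm with the fingers shut.

Emit:
jog_arm --xyz '[[-15,-19,0],[-28,-35,0],[-28,-35,0],[-28,-35,0],[-28,-35,0],[-28,-35,0],[-28,-35,0],[-28,-35,0],[-28,-35,0],[-28,-35,0],[-15,-19,0],[0,0,0]]' --dr '[[0,0,0],[0,0,0],[0,0,0],[0,0,0],[0,0,0],[0,0,0],[0,0,0],[0,0,0],[0,0,0],[0,0,0],[0,0,0],[0,0,0]]' --hand '[0,0,0,0,0,0,0,0,0,0,0,0]' --force 20

```text
time: 1.65
position: [0.4747, -0.2191, 0.171]
ee_rot: [-180.0, 0.2, -69.1]
force: [-0.1, 0.5, -0.1]
grip_width: 0.007
```

```bash
cat >> h.py <<'E'
from scipy.spatial.transform import Rotation as Ro
NUT=np.array([.5875,-.106]); WY=100.2
def wpt(x,y,z,wy=None,nut=None):
    a=np.radians(WY if wy is None else wy); n=NUT if nut is None else nut
    return np.array([n[0]+x*np.cos(a)-y*np.sin(a),n[1]+x*np.sin(a)+y*np.cos(a),.012+z])
def to(target,yaw=None):
    s=readout.state(); R=Ro.from_euler('xyz',s['ee_rot'],degrees=True)
    d=R.inv().apply(np.array(target)-s['position'])*1000
    print('t',round(s['time'],3),'pos',s['position'].round(4),'rot',s['ee_rot'].round(2),'F',s['force'].round(2),'T',s['ft_torque'].round(2),'gw',round(s['grip_width'],3))
    print('shift mm',d.round(1))
    if yaw is not None:
        print('dr',np.degrees((R.inv()*Ro.from_euler('xyz',[180,0,yaw],degrees=True)).as_rotvec()).round(2))
E
python3 - <<'E'
from h import *
to(wpt(.05,0,.08),-79.8)
E
```

```text
t 1.65 pos [ 0.4747 -0.2191  0.171 ] rot [-1.7998e+02  1.7000e-01 -6.9110e+01] F [-0.13  0.46 -0.05] T [0.   0.04 0.01] gw 0.007
shift mm [-114.4 -155.    79.4]
dr [-0.    0.17 10.69]
```

Emit:
jog_arm --xyz '[[-25,-34,0],[-28,-35,0],[-28,-35,0],[-28,-37,10],[-10,-12,20],[0,0,0]]' --dr '[[0,0,0],[0,0,2],[0,0,3],[0,0,3],[0,0,2],[0,0,0]]' --hand '[0,0,0,0,0,0]'

```text
time: 2.4
position: [0.5814, -0.0568, 0.1405]
ee_rot: [179.9, 0.0, -79.7]
force: [0.2, -0.9, 0.1]
grip_width: 0.002
```

```bash
python3 - <<'E'
from h import *
to(wpt(.05,0,.05),-79.8)
c=eyes.camera_info('wrist'); im=save('wrist','w1.png'); print(c)
for p in ([0,0,.021],[.04,0,.0215],[.165,0,.0165]):
    X=wpt(*p); q=np.array(c['R'])@X+c['t']; th=np.arctan2(np.hypot(q[0],q[1]),q[2]); k=c['fx']*th/np.hypot(q[0],q[1]); print(p,c['cx']+k*q[0],c['cy']+k*q[1])
E
```

```text
t 2.4 pos [ 0.5814 -0.0568  0.1405] rot [ 1.7992e+02  4.0000e-02 -7.9680e+01] F [ 0.18 -0.89  0.1 ] T [-0.07  0.07  0.01] gw 0.002
shift mm [-0.4  2.6 78.5]
dr [0.08 0.04 0.12]
{'fx': 309.70691628693146, 'fy': 309.70691628693146, 'cx': 323.6398108812419, 'cy': 199.8763198508993, 'R': array([[ 1.79206574e-01, -9.83811290e-01, -5.91734926e-04],
       [-9.53563932e-01, -1.73844789e-01,  2.45954909e-01],
       [-2.42076086e-01, -4.35124796e-02, -9.69281091e-01]]), 't': array([-0.1607322 ,  0.52707675,  0.49727053])}
[0, 0, 0.021] 369.435904561283 193.6865120698317
[0.04, 0, 0.0215] 331.9814332405304 193.66505084109582
[0.165, 0, 0.0165] 219.41713425887713 192.63364140948937
```

View pics/w1.png

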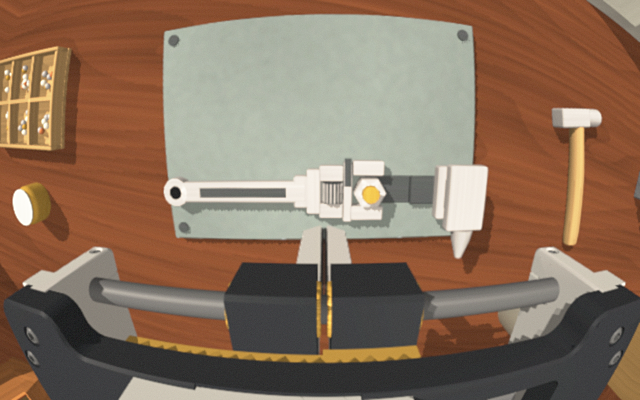

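The wrist view shows the nut at about (371,193), the worm at about (331,191) and the shut fingertips at about (324,230). I'll zoom in to refine.

```bash
python3 - <<'E'
from h import *
im=cv2.imread('pics/w1.png'); cv2.imwrite('pics/w1z.png',cv2.resize(im[150:250,290:400],None,fx=6,fy=6,interpolation=cv2.INTER_CUBIC))
cv2.imwrite('pics/w1y.png',cv2.resize(im[150:250,155:315],None,fx=5,fy=5,interpolation=cv2.INTER_CUBIC))
E
```

```text
(no output)
```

View pics/w1z.png

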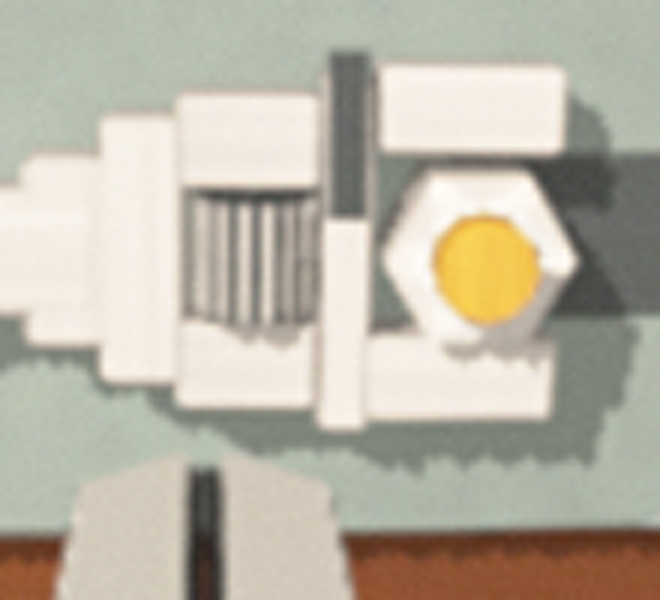

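View pics/w1y.png

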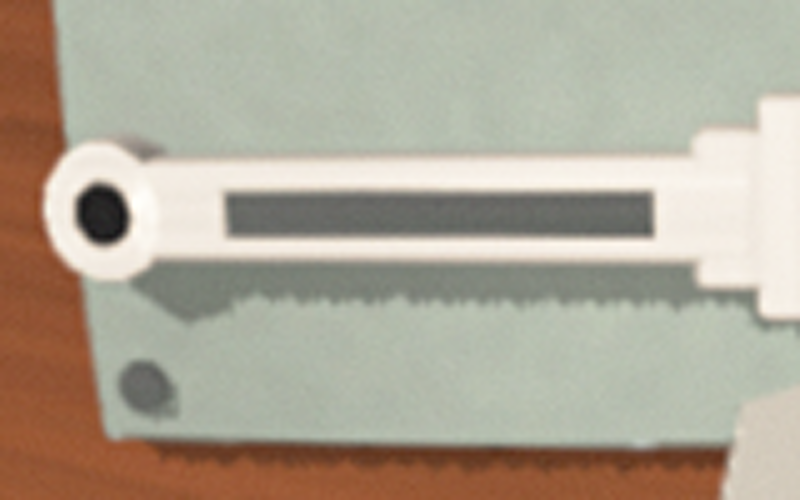

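```bash
cat > m.py <<'E'
from h import *
c=dict(fx=309.70691628693146,fy=309.70691628693146,cx=323.6398108812419,cy=199.8763198508993,R=np.array([[ 1.79206574e-01, -9.83811290e-01, -5.91734926e-04],
       [-9.53563932e-01, -1.73844789e-01,  2.45954909e-01],
       [-2.42076086e-01, -4.35124796e-02, -9.69281091e-01]]),t=np.array([-0.1607322 ,  0.52707675,  0.49727053]))
T=eyes.camera_info('top')
tz=lambda u,v:(255+(u+.5)/5-.5,115+(v+.5)/5-.5)
z6=lambda u,v:(290+(u+.5)/6-.5,150+(v+.5)/6-.5); z5=lambda u,v:(155+(u+.5)/5-.5,150+(v+.5)/5-.5)
print('cam',-c['R'].T@c['t'])
for nm,p,q,z in [('stud',z6(487,268),(524,384),.0396),('worm',z6(250,258),(450,398),.0335),('eye',z5(104,213),(133,455),.028)]:
    print(nm,plane(rayw(c,p),z).round(4),[v if isinstance(v,list) else v.round(4) for v in tri(rayw(c,p),ray(T,tz(*q)))[:1]])
print(readout.state()['qpos'].round(1))
for x in (0,.04,.222): print(wpt(x,0,.0215))
E
python3 m.py
```

```text
cam [ 0.65178295 -0.04486313  0.3522627 ]
stud [ 0.5885 -0.1062  0.0396] [array([ 0.588 , -0.1063,  0.0377])]
worm [ 0.5814 -0.0657  0.0335] [array([ 0.581 , -0.0652,  0.0313])]
eye [0.5489 0.1119 0.028 ] [array([0.5483, 0.1134, 0.0255])]
[ 11.   18.5 -14.3 104.9   5.3  57.3 -85.2]
[ 0.5875 -0.106   0.0335]
[ 0.58041661 -0.06663218  0.0335    ]
[0.54818719 0.11249142 0.0335    ]
```

Emit:
jog_arm --xyz '[[0,0,0],[0,0,0],[0,0,0],[0,0,0],[0,0,0],[0,0,0],[0,0,0],[0,0,0],[0,0,0],[0,0,0],[0,0,0]]' --dr '[[0,0,5],[0,0,10],[0,0,10],[0,0,10],[0,0,10],[0,0,10],[0,0,10],[0,0,10],[0,0,10],[0,0,5],[0,0,0]]' --hand '[0,0,0,0,0,0,0,0,0,0,0]'

```text
time: 3.82
position: [0.5745, -0.0757, 0.1477]
ee_rot: [180.0, -0.2, -165.9]
force: [-0.2, 1.7, 0.4]
grip_width: 0.009
```

```bash
sed -i 's/NUT=np.array.*; WY/NUT=np.array([.588,-.106]); WY/' h.py; python3 - <<'E'
from h import *
print(readout.state()['qpos'].round(1))
to(wpt(.046,0,.0335),-169.8)
E
```

```text
[ -19.2   18.    25.1  107.    -9.    57.1 -156.2]
t 3.825 pos [ 0.5745 -0.0757  0.1477] rot [ 179.97   -0.19 -165.87] F [-0.23  1.68  0.41] T [ 0.11 -0.04 -0.02] gw 0.009
shift mm [ -9.1  13.1 102.2]
dr [ 0.03 -0.19  3.93]
```

Joint 7 is at its limit in this direction, so I'll turn the other way, to yaw +10.

Emit:
jog_arm --xyz '[[0,0,0],[0,0,0],[0,0,0],[0,0,0],[0,0,0],[0,0,0],[0,0,0],[0,0,0],[0,0,0],[0,0,0],[0,0,0],[0,0,0]]' --dr '[[0,0,-5],[0,0,-10],[0,0,-10],[0,0,-10],[0,0,-10],[0,0,-10],[0,0,-10],[0,0,-10],[0,0,-10],[0,0,-10],[0,0,-10],[0,0,-10]]' --hand '[0,0,0,0,0,0,0,0,0,0,0,0]'

```text
time: 5.32
position: [0.5718, -0.084, 0.1576]
ee_rot: [-179.4, -0.1, -45.9]
force: [-0.3, 0.4, -0.5]
grip_width: 0.006
```

```bash
python3 - <<'E'
from h import *
print(readout.state()['qpos'].round(1))
to(wpt(.046,0,.0335),10.2)
E
```

```text
[ -0.5  15.9   3.3 106.1  -1.5  57.5 -42.5]
t 5.325 pos [ 0.5718 -0.084   0.1576] rot [-1.7942e+02 -1.2000e-01 -4.5870e+01] F [-0.25  0.42 -0.46] T [-0.    0.04 -0.02] gw 0.006
shift mm [-11.3 -20.8 112.3]
dr [ -0.48  -0.39 -56.07]
```

Emit:
jog_arm --xyz '[[0,-4,5],[0,-4,10],[0,-4,10],[0,-4,10],[0,-4,10],[0,0,10],[0,0,0]]' --dr '[[0,0,-10],[0,0,-10],[0,0,-10],[0,0,-10],[0,0,-10],[0,0,-5],[0,0,0]]' --hand '[0,0,0,0,0,0,0]'

```text
time: 6.2
position: [0.5808, -0.0716, 0.1095]
ee_rot: [-179.8, -1.3, 11.6]
force: [-0.6, -0.4, 0.3]
grip_width: 0.003
```

```bash
python3 - <<'E'
from h import *
print(readout.state()['qpos'].round(1))
to(wpt(.046,0,.0335),10.2)
c=eyes.camera_info('wrist'); im=save('wrist','w2.png'); print(repr(c))
E
```

```text
[  6.8  19.4  -7.1 107.9   2.4  51.7  10.4]
t 6.2 pos [ 0.5808 -0.0716  0.1095] rot [-179.79   -1.28   11.64] F [-0.57 -0.4   0.31] T [ 0.01 -0.09 -0.  ] gw 0.003
shift mm [ -0.2 -10.6  64. ]
dr [-0.23 -1.27  1.44]
{'fx': 309.70691628693146, 'fy': 309.70691628693146, 'cx': 323.6398108812419, 'cy': 199.8763198508993, 'R': array([[ 0.97918996,  0.2017511 ,  0.02198902],
       [ 0.19068049, -0.95169087,  0.24067706],
       [ 0.06948361, -0.23147568, -0.97035614]]), 't': array([-0.55706436, -0.18926403,  0.27180498])}
```

View pics/w2.png

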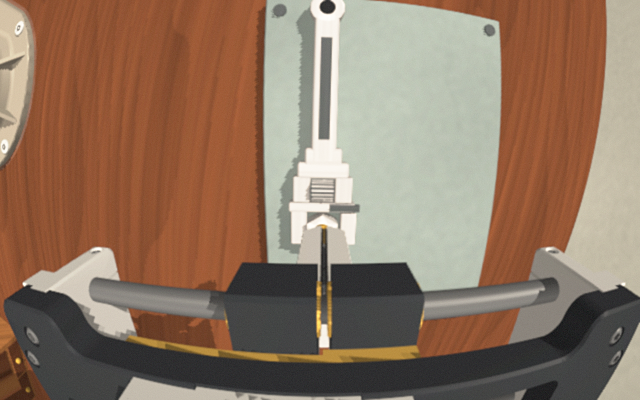

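```bash
python3 - <<'E'
from h import *
im=cv2.imread('pics/w2.png'); cv2.imwrite('pics/w2z.png',cv2.resize(im[150:260,270:380],None,fx=5,fy=5,interpolation=cv2.INTER_CUBIC))
E
```

```text
(no output)
```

View pics/w2z.png

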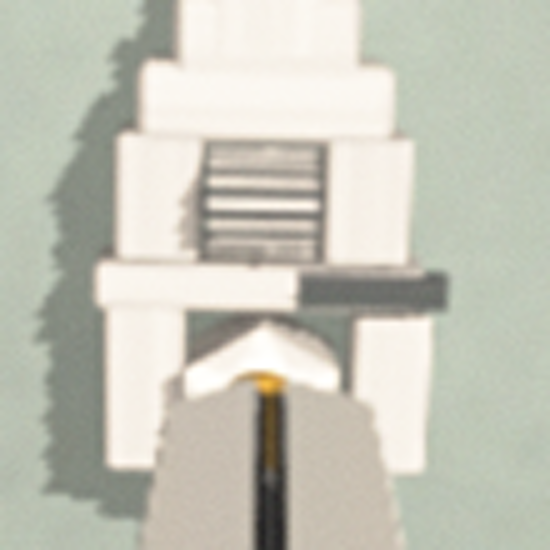

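Emit:
jog_arm --xyz '[[0,-5,6],[0,-5,12],[0,-1,12],[0,0,8],[0,0,0]]' --dr '[[0,-0.6,0.7],[0,-0.6,0.7],[0,0,0],[0,0,0],[0,0,0]]' --hand '[0,0,0,0,0]'

```text
time: 6.88
position: [0.5795, -0.0597, 0.0702]
ee_rot: [-179.8, -0.1, 9.9]
force: [-0.3, 0.4, 0.2]
grip_width: 0.001
```

```bash
python3 - <<'E'
from h import *
to(wpt(.047,0,.0215),10.2)
E
```

```text
t 6.875 pos [ 0.5795 -0.0597  0.0702] rot [-1.7979e+02 -9.0000e-02  9.9000e+00] F [-0.33  0.4   0.23] T [-0.05 -0.12 -0.02] gw 0.001
shift mm [ 0.2  0.2 36.7]
dr [-0.21 -0.09 -0.3 ]
```

```bash
cat >> m.py <<'E'
c2=dict(c); c2['R']=np.array([[ 0.97918996,  0.2017511 ,  0.02198902],
       [ 0.19068049, -0.95169087,  0.24067706],
       [ 0.06948361, -0.23147568, -0.97035614]]); c2['t']=np.array([-0.55706436, -0.18926403,  0.27180498])
p=(322.6,190.6)
print(plane(rayw(c2,p),.0335), tri(rayw(c2,p),rayw(c,z6(250,258))))
E
python3 m.py
```

```text
cam [ 0.65178295 -0.04486313  0.3522627 ]
stud [ 0.5885 -0.1062  0.0396] [array([ 0.588 , -0.1063,  0.0377])]
worm [ 0.5814 -0.0657  0.0335] [array([ 0.581 , -0.0652,  0.0313])]
eye [0.5489 0.1119 0.028 ] [array([0.5483, 0.1134, 0.0255])]
[  4.9  22.5  -6.4 109.1   3.   48.6   6.9]
[ 0.588  -0.106   0.0335]
[ 0.58091661 -0.06663218  0.0335    ]
[0.54868719 0.11249142 0.0335    ]
[ 0.58049501 -0.06481587  0.0335    ] (array([ 0.58066183, -0.06576116,  0.02966782]), [np.float64(0.00016094374293333958), np.float64(0.00016094374293337352)])
```

Emit:
jog_arm --xyz '[[0,0,6],[0,0,10],[0,0,8],[0,0,3],[0,0,0]]' --dr '[[0,0,0],[0,0,0],[0,0,0],[0,0,0],[0,0,0]]' --hand '[0,0,0,0,0]'

```text
time: 7.5
position: [0.5796, -0.0599, 0.0414]
ee_rot: [-179.8, -0.1, 9.9]
force: [-0.7, -0.3, -0.5]
grip_width: 0.004
```

```bash
python3 - <<'E'
from h import *
to(wpt(.047,0,.0215),10.2)
E
```

```text
t 7.5 pos [ 0.5796 -0.0599  0.0414] rot [-1.798e+02 -1.000e-01  9.890e+00] F [-0.73 -0.29 -0.54] T [ 0.02 -0.07 -0.01] gw 0.004
shift mm [ 0.1 -0.1  7.9]
dr [-0.2  -0.1  -0.31]
```

Three views place the worm at (0.5808,-0.0655). Approaching slowly.

Emit:
jog_arm --xyz '[[0,0,1.2],[0,0,1.2],[0,0,1.2],[0,0,1.0],[0,0,0.8],[0,0,0.6]]' --dr '[[0,0,0],[0,0,0],[0,0,0],[0,0,0],[0,0,0],[0,0,0]]' --hand '[0,0,0,0,0,0]'

```text
time: 8.25
position: [0.5801, -0.0599, 0.0357]
ee_rot: [-179.8, -0.2, 9.9]
force: [0.9, -0.2, 0.0]
grip_width: 0.005
```

Emit:
jog_arm --xyz '[[0,0,0.6],[0,0,0.6]]' --dr '[[0,0,0],[0,0,0]]' --hand '[0,0,0]'

```text
schema error: expected 2 entries
```

Emit:
jog_arm --xyz '[[0,0,0.7],[0,0,0.7],[0,0,0.7]]' --dr '[[0,0,0],[0,0,0],[0,0,0]]' --hand '[0,0,0]'

```text
time: 8.62
position: [0.5801, -0.0599, 0.0335]
ee_rot: [-179.8, -0.2, 9.9]
force: [0.0, 1.0, 0.4]
grip_width: 0.007
```

Emit:
jog_arm --xyz '[[0,0,0.5],[0,0,0.5]]' --dr '[[0,0,0],[0,0,0]]' --hand '[0,0]'

```text
time: 8.88
position: [0.5802, -0.0599, 0.0324]
ee_rot: [-179.8, -0.2, 9.9]
force: [0.2, 1.3, -0.1]
grip_width: 0.008
```

Emit:
jog_arm --xyz '[[0,0,0.5],[0,0,0.5]]' --dr '[[0,0,0],[0,0,0]]' --hand '[0,0]'

```text
time: 9.12
position: [0.5802, -0.0599, 0.0314]
ee_rot: [-179.8, -0.2, 9.9]
force: [0.3, 0.2, -0.6]
grip_width: 0.002
```

```bash
python3 - <<'E'
from h import *
to(wpt(.047,0,.0215),10.2)
im=save('wrist','w3.png'); cv2.imwrite('pics/w3z.png',cv2.resize(im[150:250,260:390,::-1],None,fx=5,fy=5,interpolation=cv2.INTER_CUBIC))
E
```

```text
t 9.125 pos [ 0.5802 -0.0599  0.0314] rot [-1.7982e+02 -1.7000e-01  9.8800e+00] F [ 0.34  0.15 -0.58] T [-0.04 -0.06 -0.  ] gw 0.002
shift mm [-0.4 -0.2 -2.1]
dr [-0.18 -0.17 -0.32]
```

View pics/w3z.png

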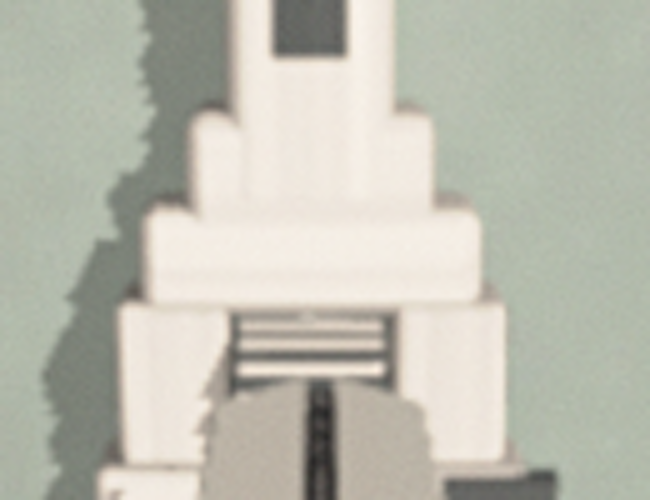

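```bash
cat >> h.py <<'E'
def projw(c,X):
    q=np.array(c['R'])@X+c['t']; rr=np.hypot(q[0],q[1]); k=c['fx']*np.arctan2(rr,q[2])/rr
    return np.array([c['cx']+k*q[0],c['cy']+k*q[1]])
E
python3 - <<'E'
from h import *
s=readout.state(); c=eyes.camera_info('wrist'); R=Ro.from_euler('xyz',s['ee_rot'],degrees=True)
f=lambda p:((p[0]-260+.5)*5-.5,(p[1]-150+.5)*5-.5)
for o in ([0,0,0],[0,-.008,0],[0,.008,0],[.012,0,0],[-.012,0,0]):
    print(o,np.round(f(projw(c,s['position']+R.apply(o))),0))
for w in ([.04,0,.0215],[.051,0,.016],[.051,.011,.016],[.029,0,.016],[.04,-.011,.02]): print(w,np.round(f(projw(c,wpt(*w))),0))
E
```

```text
[0, 0, 0] [318. 362.]
[0, -0.008, 0] [318. 309.]
[0, 0.008, 0] [318. 415.]
[0.012, 0, 0] [401. 362.]
[-0.012, 0, 0] [235. 362.]
[0.04, 0, 0.0215] [315. 412.]
[0.051, 0, 0.016] [315. 328.]
[0.051, 0.011, 0.016] [239. 328.]
[0.029, 0, 0.016] [316. 468.]
[0.04, -0.011, 0.02] [391. 408.]
```

Emit:
jog_arm --xyz '[[0,0,0.5],[0,0,0.5]]' --dr '[[0,0,0],[0,0,0]]' --hand '[0,0]'

```text
time: 9.43
position: [0.5802, -0.0599, 0.0303]
ee_rot: [-179.8, -0.2, 9.9]
force: [0.1, 0.3, -0.1]
grip_width: 0.01
```

Emit:
jog_arm --xyz '[[0,0,0.5],[0,0,0.5]]' --dr '[[0,0,0],[0,0,0]]' --hand '[0,0]'

```text
time: 9.68
position: [0.5801, -0.0599, 0.0292]
ee_rot: [-179.8, -0.2, 9.9]
force: [-0.4, 0.3, 1.6]
grip_width: 0.005
```

Emit:
jog_arm --xyz '[[0,0,0.4],[0,0,0.2]]' --dr '[[0,0,0],[0,0,0]]' --hand '[0,0]'

```text
time: 9.93
position: [0.5801, -0.0598, 0.0285]
ee_rot: [-179.8, -0.2, 9.9]
force: [0.6, -0.4, -0.2]
grip_width: 0.005
```

```bash
python3 - <<'E'
from h import *
to(wpt(.047,0,.0215),10.2)
for n in('wrist','top','scene'): im=save(n,n+'4.png')
im=cv2.imread('pics/wrist4.png');cv2.imwrite('pics/w4z.png',cv2.resize(im[150:250,260:390],None,fx=5,fy=5,interpolation=cv2.INTER_CUBIC))
im=cv2.imread('pics/scene4.png');cv2.imwrite('pics/s4z.png',cv2.resize(im[155:235,240:360],None,fx=6,fy=6,interpolation=cv2.INTER_CUBIC))
E
```

```text
t 9.925 pos [ 0.5801 -0.0598  0.0285] rot [-1.7981e+02 -1.6000e-01  9.8900e+00] F [ 0.57 -0.38 -0.17] T [-0.04 -0.1   0.03] gw 0.005
shift mm [-0.4 -0.2 -5. ]
dr [-0.19 -0.16 -0.31]
```

View pics/w4z.png

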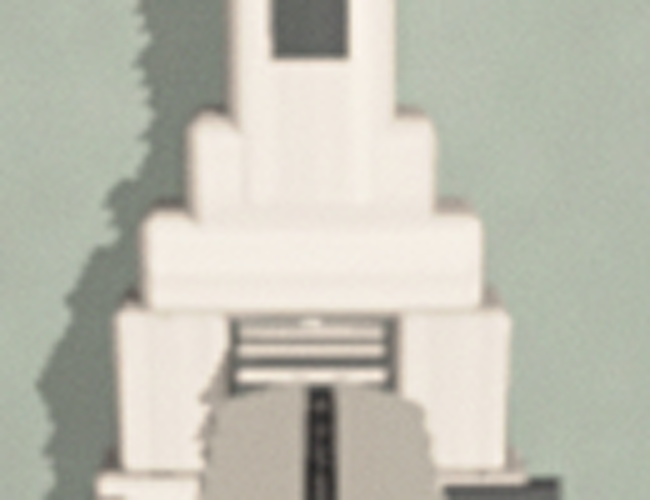

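View pics/s4z.png

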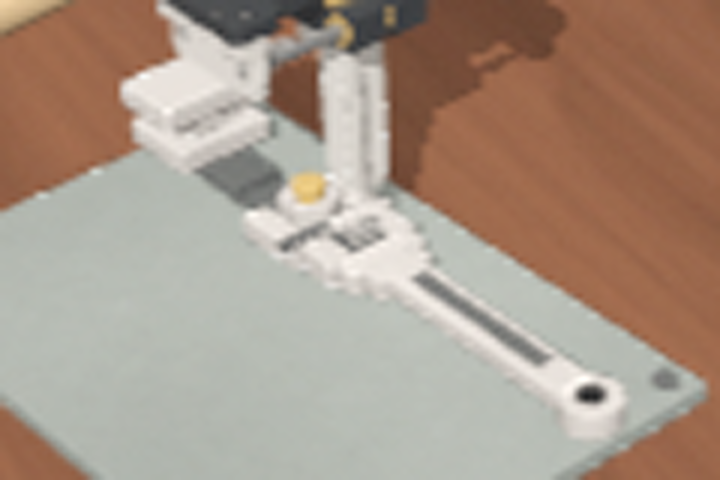

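```bash
python3 - <<'E'
from h import *
s=readout.state(); R=Ro.from_euler('xyz',s['ee_rot'],degrees=True)
c=eyes.camera_info('scene')
def pr(c,X):
    q=np.array(c['R'])@X+c['t']; return np.array([c['cx']+c['fx']*q[0]/q[2],c['cy']+c['fy']*q[1]/q[2]])
f=lambda p:((p[0]-240+.5)*6-.5,(p[1]-155+.5)*6-.5)
for o in ([0,0,0],[0,0,-.02],[0,0,-.04]): print(o,np.round(f(pr(c,s['position']+R.apply(o)))))
print('worm',np.round(f(pr(c,wpt(.04,0,.0215)))), np.round(f(pr(c,wpt(0,0,.027)))))
im=cv2.imread('pics/top4.png');cv2.imwrite('pics/t4z.png',cv2.resize(im[140:230,320:410],None,fx=6,fy=6,interpolation=cv2.INTER_CUBIC))
c=eyes.camera_info('top');f=lambda p:((p[0]-320+.5)*6-.5,(p[1]-140+.5)*6-.5)
print('top tcp',np.round(f(pr(c,s['position']))),np.round(f(pr(c,wpt(.04,0,.0215)))))
E
```

```text
[0, 0, 0] [365. 241.]
[0, 0, -0.02] [363. 209.]
[0, 0, -0.04] [361. 177.]
worm [357. 227.] [311. 187.]
top tcp [139. 331.] [155. 327.]
```

View pics/t4z.png

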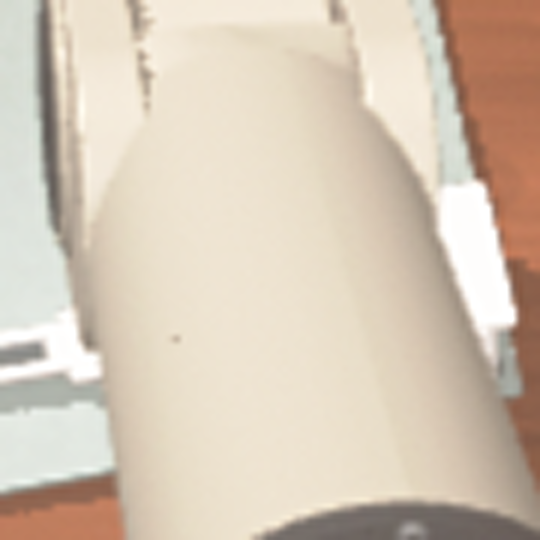

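```bash
python3 - <<'E'
from h import *
im=cv2.imread('pics/scene4.png');cv2.imwrite('pics/s4y.png',cv2.resize(im[150:205,275:325],None,fx=12,fy=10,interpolation=cv2.INTER_CUBIC))
s=readout.state(); R=Ro.from_euler('xyz',s['ee_rot'],degrees=True)
c=eyes.camera_info('scene'); w=eyes.camera_info('wrist')
def pr(c,X):
    q=np.array(c['R'])@X+c['t']; return np.array([c['cx']+c['fx']*q[0]/q[2],c['cy']+c['fy']*q[1]/q[2]])
f=lambda p:((p[0]-275+.5)*12-.5,(p[1]-150+.5)*10-.5)
g=lambda p:((p[0]-260+.5)*5-.5,(p[1]-150+.5)*5-.5)
for z in (0,-.02,-.025,-.03,-.035):
  for o in ([.012,-.008],[.012,.008]): 
    X=s['position']+R.apply(o+[z]); print(o,z,np.round(f(pr(c,X))),np.round(g(projw(w,X))))
E
```

```text
[0.012, -0.008] 0 [293. 477.] [402. 309.]
[0.012, 0.008] 0 [256. 456.] [400. 414.]
[0.012, -0.008] -0.02 [289. 424.] [410. 352.]
[0.012, 0.008] -0.02 [252. 403.] [407. 466.]
[0.012, -0.008] -0.025 [288. 411.] [412. 364.]
[0.012, 0.008] -0.025 [251. 389.] [409. 480.]
[0.012, -0.008] -0.03 [287. 397.] [414. 377.]
[0.012, 0.008] -0.03 [249. 376.] [412. 495.]
[0.012, -0.008] -0.035 [286. 384.] [416. 390.]
[0.012, 0.008] -0.035 [248. 363.] [414. 511.]
```

View pics/s4y.png

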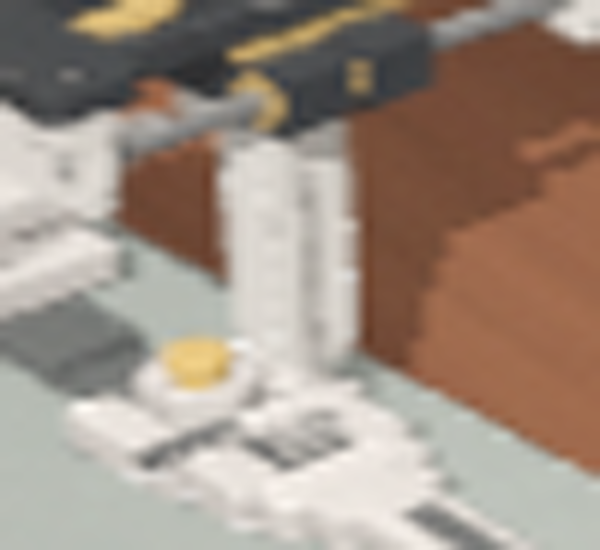

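```bash
python3 - <<'E'
from h import *
s=readout.state(); R=Ro.from_euler('xyz',s['ee_rot'],degrees=True)
c=eyes.camera_info('scene'); w=eyes.camera_info('wrist')
F=lambda u,v:(275+(u+.5)/12-.5,150+(v+.5)/10-.5)
G=lambda u,v:(260+(u+.5)/5-.5,150+(v+.5)/5-.5)
for a,b in [((320,388),(305,380)),((320,388),(310,370)),((320,388),(300,390)),((425,410),(240,375)),((215,410),(355,360))]:
    X,res=tri(rayw(w,G(*a)),ray(c,F(*b))); print(X.round(4),np.round(res,4),'tool',(R.inv().apply(X-s['position'])*1000).round(1))
E
```

```text
[ 0.5808 -0.0548  0.0584] [0.0019 0.0019] tool [  1.6  -5.  -29.8]
[ 0.5803 -0.053   0.063 ] [0.0016 0.0016] tool [  1.4  -6.8 -34.4]
[ 0.5813 -0.0565  0.0538] [0.0022 0.0022] tool [  1.8  -3.2 -25.2]
[ 0.5958 -0.0555  0.064 ] [0.0048 0.0048] tool [ 16.3  -1.7 -35.4]
[ 0.5667 -0.0581  0.0595] [0.0003 0.0003] tool [-12.9  -4.1 -30.9]
```

Scene and wrist views agree that the visible fingertips end about 30 mm above the reported TCP, and there has been no contact force. I'll keep descending gently and watch the force.

Emit:
jog_arm --xyz '[[0,0,0.8],[0,0,0.8],[0,0,0.8]]' --dr '[[0,0,0],[0,0,0],[0,0,0]]' --hand '[0,0,0]'

```text
time: 10.45
position: [0.5802, -0.0599, 0.0261]
ee_rot: [-179.8, -0.2, 9.9]
force: [-0.1, -0.7, -0.7]
grip_width: 0.007
```

Emit:
jog_arm --xyz '[[0,0,1.5],[0,0,1.5],[0,0,1.5]]' --dr '[[0,0,0],[0,0,0],[0,0,0]]' --hand '[0,0,0]'

```text
time: 10.82
position: [0.5802, -0.0599, 0.0212]
ee_rot: [-179.8, -0.2, 9.9]
force: [0.7, -0.2, -0.1]
grip_width: 0.005
```

Emit:
jog_arm --xyz '[[0,0,1.5],[0,0,1.5],[0,0,1.5],[0,0,1.5],[0,0,1.5]]' --dr '[[0,0,0],[0,0,0],[0,0,0],[0,0,0],[0,0,0]]' --hand '[0,0,0,0,0]'

```text
time: 11.45
position: [0.5802, -0.0598, 0.0131]
ee_rot: [-179.8, -0.2, 9.9]
force: [-0.5, -0.1, -0.6]
grip_width: 0.001
```

```bash
python3 - <<'E'
from h import *
to(wpt(.047,0,.0215),10.2)
for n in('wrist','scene'): im=save(n,n+'5.png')
a=cv2.imread('pics/wrist5.png');a=cv2.resize(a[150:250,260:390],(520,400),interpolation=cv2.INTER_CUBIC)
b=cv2.imread('pics/scene5.png');b=cv2.resize(b[165:205,280:320],(400,400),interpolation=cv2.INTER_CUBIC)
cv2.imwrite('pics/c5.png',cv2.resize(np.hstack([a,b]),None,fx=.86,fy=.86))
E
```

```text
t 11.45 pos [ 0.5802 -0.0598  0.0131] rot [-1.7981e+02 -1.6000e-01  9.8800e+00] F [-0.53 -0.12 -0.56] T [-0.02 -0.11 -0.02] gw 0.001
shift mm [ -0.4  -0.2 -20.4]
dr [-0.19 -0.17 -0.32]
```

View pics/c5.png

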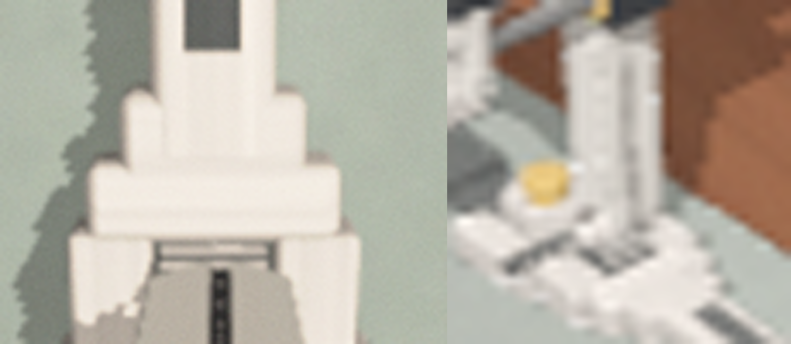

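Emit:
jog_arm --xyz '[[0,0,1],[0,0,1],[0,0,1]]' --dr '[[0,0,0],[0,0,0],[0,0,0]]' --hand '[0,0,0]'

```text
time: 11.92
position: [0.5802, -0.0598, 0.01]
ee_rot: [-179.8, -0.2, 9.9]
force: [0.2, 0.2, 0.4]
grip_width: 0.001
```

Emit:
jog_arm --xyz '[[0,0,0.6],[0,0,0.6]]' --dr '[[0,0,0],[0,0,0]]' --hand '[0,0]'

```text
time: 12.18
position: [0.5802, -0.0598, 0.0087]
ee_rot: [-179.8, -0.2, 9.9]
force: [-0.8, -0.2, 0.5]
grip_width: 0.003
```

Emit:
jog_arm --xyz '[[0,0,0.6],[0,0,0.6]]' --dr '[[0,0,0],[0,0,0]]' --hand '[0,0]'

```text
time: 12.42
position: [0.5802, -0.0598, 0.0074]
ee_rot: [-179.8, -0.2, 9.9]
force: [0.6, 0.7, -0.0]
grip_width: 0.006
```

Emit:
jog_arm --xyz '[[0,0,0.6],[0,0,0.6]]' --dr '[[0,0,0],[0,0,0]]' --hand '[0,0]'

```text
time: 12.68
position: [0.5802, -0.0598, 0.0061]
ee_rot: [-179.8, -0.2, 9.9]
force: [0.4, -0.2, 0.8]
grip_width: 0.007
```

Emit:
jog_arm --xyz '[[0,0,0.6],[0,0,0.6]]' --dr '[[0,0,0],[0,0,0]]' --hand '[0,0]'

```text
time: 12.92
position: [0.5802, -0.0598, 0.0049]
ee_rot: [-179.8, -0.2, 9.9]
force: [-0.3, -0.1, -0.2]
grip_width: 0.0
```

Emit:
jog_arm --xyz '[[0,0,0.5],[0,0,0.4]]' --dr '[[0,0,0],[0,0,0]]' --hand '[0,0]'

```text
time: 13.18
position: [0.5802, -0.0598, 0.0039]
ee_rot: [-179.8, -0.2, 9.9]
force: [0.3, -0.7, 0.2]
grip_width: 0.004
```

```bash
python3 - <<'E'
from h import *
s=readout.state();R=Ro.from_euler('xyz',s['ee_rot'],degrees=True)
ims={n:save(n,n+'6.png') for n in('wrist','scene')}
a=cv2.imread('pics/wrist6.png');cv2.imwrite('pics/c6.png',cv2.resize(a[170:240,280:370],(720,560),interpolation=cv2.INTER_CUBIC))
b=cv2.imread('pics/scene6.png');cv2.imwrite('pics/d6.png',cv2.resize(b[165:205,280:320],(600,600),interpolation=cv2.INTER_CUBIC))
w=eyes.camera_info('wrist')
for z in(0,-.028): 
  for y in(-.008,0): print(z,y,(projw(w,s['position']+R.apply([0,y,z]))-[280,170])*8)
E
```

```text
0 -0.008 [345.50978155 331.36310662]
0 0 [345.54618818 416.67931964]
-0.028 -0.008 [344.86419796 431.62742158]
-0.028 0 [344.9175633  527.17736908]
```

View pics/c6.png

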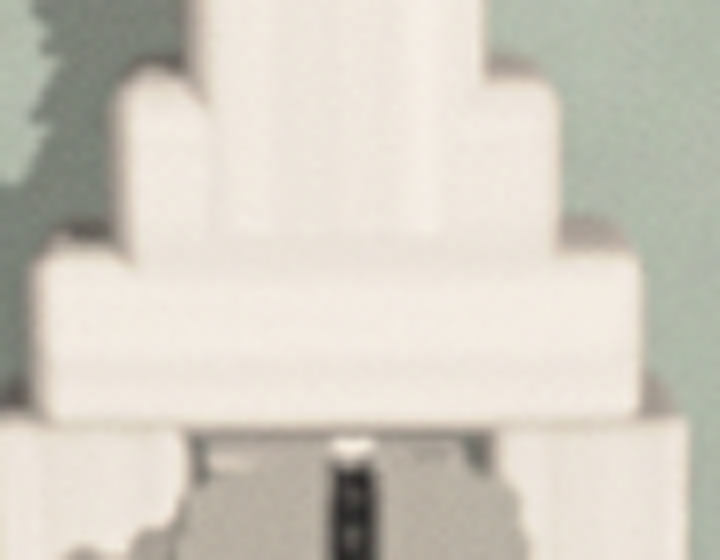

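View pics/d6.png

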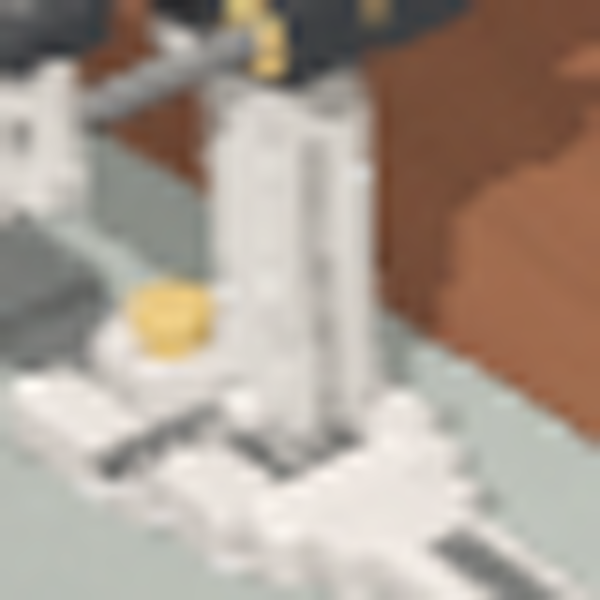

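The wrist view shows the tip covering almost the whole worm slot (tip edge about row 455, slot end about row 425), so contact is near.

Emit:
jog_arm --xyz '[[0,0,0.5],[0,0,0.5]]' --dr '[[0,0,0],[0,0,0]]' --hand '[0,0]'

```text
time: 13.52
position: [0.5802, -0.0597, 0.0029]
ee_rot: [-179.8, -0.2, 9.9]
force: [-0.5, 0.1, -0.6]
grip_width: 0.003
```

Emit:
jog_arm --xyz '[[0,0,0.5],[0,0,0.5]]' --dr '[[0,0,0],[0,0,0]]' --hand '[0,0]'

```text
time: 13.78
position: [0.5803, -0.0597, 0.0018]
ee_rot: [-179.8, -0.2, 9.9]
force: [-0.5, -0.1, 0.1]
grip_width: 0.007
```

Emit:
jog_arm --xyz '[[0,0,0.5],[0,0,0.5]]' --dr '[[0,0,0],[0,0,0]]' --hand '[0,0]'

```text
time: 14.02
position: [0.5802, -0.0597, 0.0007]
ee_rot: [-179.8, -0.2, 9.9]
force: [0.7, -0.0, 0.3]
grip_width: 0.006
```

Emit:
jog_arm --xyz '[[0,0,0.5],[0,0,0.5]]' --dr '[[0,0,0],[0,0,0]]' --hand '[0,0]'

```text
time: 14.28
position: [0.5804, -0.0597, 0.0002]
ee_rot: [-179.8, -0.2, 9.9]
force: [-4.0, 0.3, 11.7]
grip_width: 0.006
```

Emit:
jog_arm --xyz '[[0,0,0.5],[0,0,0.5]]' --dr '[[0,0,0],[0,0,0]]' --hand '[0,0]'

```text
time: 14.52
position: [0.5804, -0.0598, 0.0002]
ee_rot: [-179.8, -0.2, 9.9]
force: [-4.2, -0.8, 11.0]
grip_width: 0.006
```

Emit:
jog_arm --xyz '[[0,0,0.5],[0,0,0.5]]' --dr '[[0,0,0],[0,0,0]]' --hand '[0,0]'

```text
time: 14.78
position: [0.5804, -0.0598, 0.0002]
ee_rot: [-179.8, -0.2, 9.9]
force: [-4.4, 0.6, 9.9]
grip_width: 0.002
```

Contact at 10 N. Now I'll stroke slowly with less pressure.

Emit:
jog_arm --xyz '[[-0.1,0.8,0.35],[-0.1,1.2,0.35],[-0.1,1.2,0.35]]' --dr '[[0,0,0],[0,0,0],[0,0,0]]' --hand '[0,0,0]'

```text
time: 15.15
position: [0.5805, -0.0607, 0.0003]
ee_rot: [-179.7, -0.2, 9.9]
force: [-3.5, 3.7, 7.7]
grip_width: 0.002
```

```bash
python3 - <<'E'
from h import *
to(wpt(.047,0,-.0118),10.2)
E
```

```text
t 15.15 pos [ 5.805e-01 -6.070e-02  3.000e-04] rot [-179.72   -0.2     9.95] F [-3.54  3.75  7.68] T [ 1.    0.76 -0.03] gw 0.002
shift mm [-0.6 -1.   0.1]
dr [-0.28 -0.2  -0.25]
```

Emit:
jog_arm --xyz '[[-0.2,1.2,0.35],[-0.2,1.2,0.35],[-0.2,1.2,0.35],[-0.2,1.2,0.35]]' --dr '[[0,0,0],[0,0,0],[0,0,0],[0,0,0]]' --hand '[0,0,0,0]'

```text
time: 15.65
position: [0.5807, -0.0618, 0.0003]
ee_rot: [-179.5, -0.2, 10.1]
force: [-2.1, 4.1, 7.7]
grip_width: 0.006
```

```bash
python3 - <<'E'
from h import *
to(wpt(.047,0,-.0118),10.2)
for n in('wrist',): im=save(n,n+'7.png')
a=cv2.imread('pics/wrist7.png');cv2.imwrite('pics/c7.png',cv2.resize(a[170:240,280:370],(720,560),interpolation=cv2.INTER_CUBIC))
E
```

```text
t 15.65 pos [ 5.807e-01 -6.180e-02  3.000e-04] rot [-179.54   -0.25   10.09] F [-2.14  4.12  7.7 ] T [ 1.02  0.65 -0.03] gw 0.006
shift mm [-0.6 -2.2  0.1]
dr [-0.46 -0.25 -0.11]
```

View pics/c7.png

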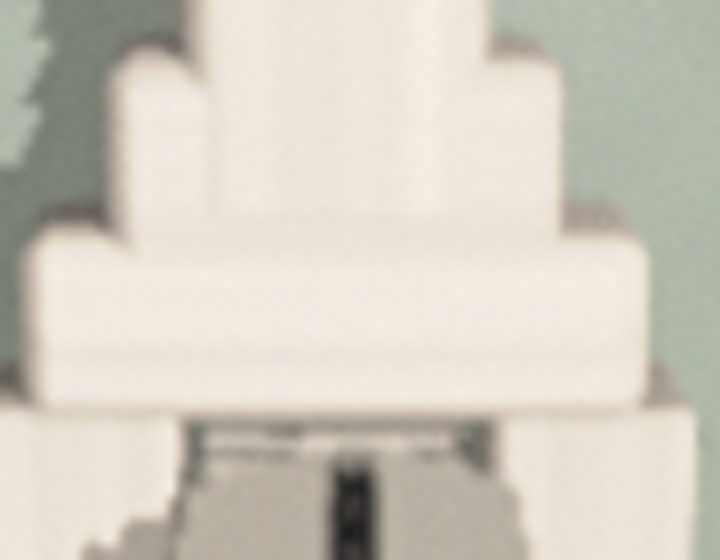

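Emit:
jog_arm --xyz '[[-0.2,2.0,0.35],[-0.2,2.0,0.35],[-0.2,2.0,0.35],[-0.2,2.0,0.35]]' --dr '[[-0.1,0,0],[-0.1,0,0],[-0.1,0,0],[-0.1,0,0]]' --hand '[0,0,0,0]'

```text
time: 16.2
position: [0.5815, -0.0662, 0.0003]
ee_rot: [-179.8, -0.3, 10.2]
force: [-2.9, 4.0, 7.4]
grip_width: 0.005
```

```bash
python3 - <<'E'
from h import *
to(wpt(.047,0,-.0118),10.2)
E
```

```text
t 16.2 pos [ 5.815e-01 -6.620e-02  3.000e-04] rot [-179.77   -0.29   10.23] F [-2.95  4.04  7.41] T [ 1.1   0.61 -0.01] gw 0.005
shift mm [-0.6 -6.7  0.1]
dr [-0.23 -0.29  0.03]
```

Emit:
jog_arm --xyz '[[-0.4,2.0,0.35],[-0.4,2.0,0.35],[-0.4,2.0,0.35],[-0.4,2.0,0.35]]' --dr '[[-0.1,0,0],[-0.1,0,0],[-0.1,0,0],[-0.1,0,0]]' --hand '[0,0,0,0]'

```text
time: 16.7
position: [0.5823, -0.0704, 0.0004]
ee_rot: [-180.0, -0.4, 10.4]
force: [-1.4, 4.4, 6.7]
grip_width: 0.007
```

```bash
python3 - <<'E'
from h import *
to(wpt(.047,0,-.0118),10.2)
for n in('wrist','scene'): im=save(n,n+'8.png')
a=cv2.imread('pics/wrist8.png');cv2.imwrite('pics/c8.png',cv2.resize(a[170:240,280:370],(720,560),interpolation=cv2.INTER_CUBIC))
b=cv2.imread('pics/scene8.png');cv2.imwrite('pics/d8.png',cv2.resize(b[165:205,270:320],(750,600),interpolation=cv2.INTER_CUBIC))
E
```

```text
t 16.7 pos [ 5.823e-01 -7.040e-02  4.000e-04] rot [-180.     -0.42   10.39] F [-1.41  4.35  6.74] T [1.19 0.38 0.06] gw 0.007
shift mm [ -0.7 -10.9   0.1]
dr [-0.   -0.42  0.19]
```

View pics/c8.png

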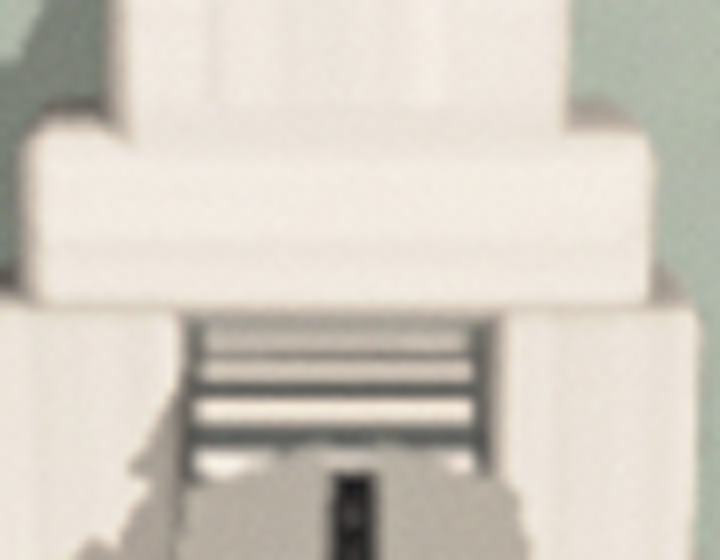

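View pics/d8.png

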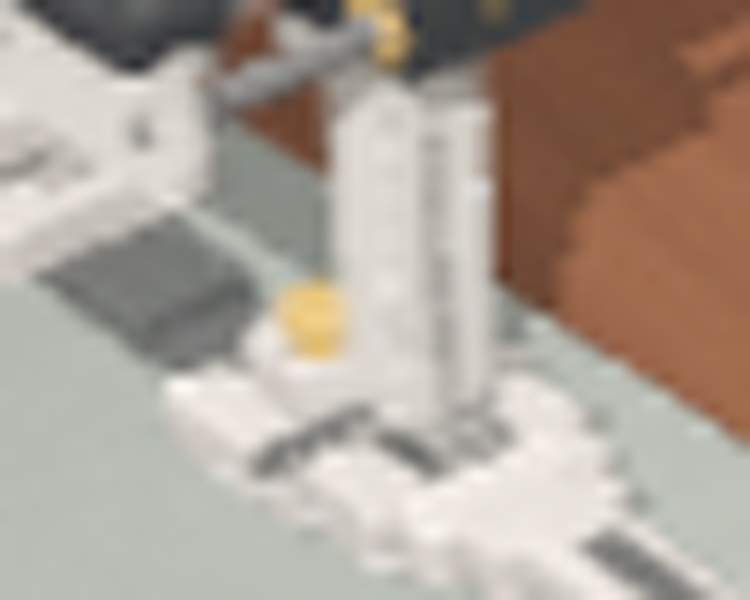

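The tip has covered about 11 mm of stroke and its edge is now at the worm's middle, so I'll lift, go back and repeat.

Emit:
jog_arm --xyz '[[0,0,-2],[-0.7,-4,-1],[0,-6,0],[0,-2,1],[0,0,1.2],[0,0,0]]' --dr '[[0,0,0],[0,-0.4,0.2],[0,0,0],[0,0,0],[0,0,0],[0,0,0]]' --hand '[0,0,0,0,0,0]'

```text
time: 17.55
position: [0.5791, -0.0579, 0.001]
ee_rot: [180.0, 0.0, 10.2]
force: [-0.0, 1.2, 0.9]
grip_width: 0.005
```

```bash
python3 - <<'E'
from h import *
to(wpt(.048,0,-.0118),10.2)
for n in('wrist',): im=save(n,n+'9.png')
a=cv2.imread('pics/wrist9.png');cv2.imwrite('pics/c9.png',cv2.resize(a[160:240,270:380],(770,560),interpolation=cv2.INTER_CUBIC))
E
```

```text
t 17.55 pos [ 0.5791 -0.0579  0.001 ] rot [1.7999e+02 2.0000e-02 1.0190e+01] F [-0.04  1.17  0.86] T [ 0.01 -0.05 -0.04] gw 0.005
shift mm [0.2 1.  0.8]
dr [ 0.01  0.02 -0.01]
```

View pics/c9.png

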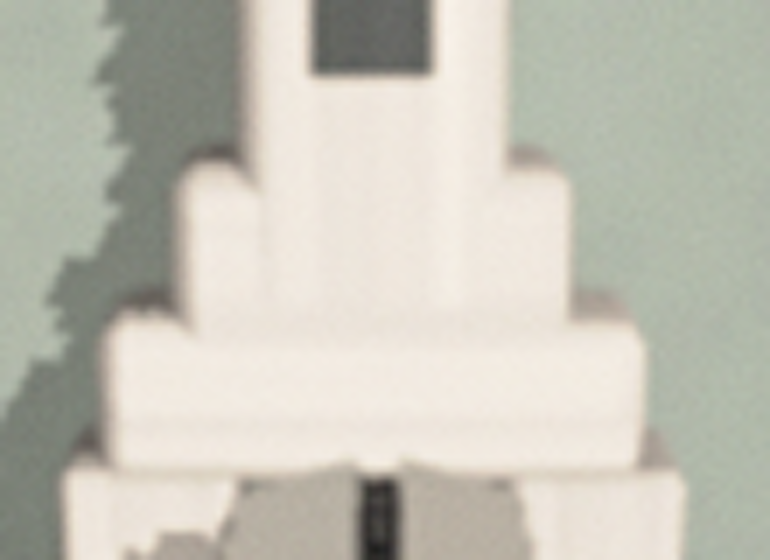

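Emit:
jog_arm --xyz '[[0,0,0.6],[-0.1,1.2,0.35],[-0.3,2.0,0.35],[-0.3,2.0,0.35],[-0.3,2.0,0.35],[-0.3,2.0,0.35]]' --dr '[[0,0,0],[0,0,0],[-0.1,0,0],[-0.1,0,0],[-0.1,0,0],[-0.1,0,0]]' --hand '[0,0,0,0,0,0]'

```text
time: 18.35
position: [0.5803, -0.0637, 0.0003]
ee_rot: [179.8, -0.1, 10.3]
force: [-2.8, 5.0, 7.5]
grip_width: 0.003
```

Emit:
jog_arm --xyz '[[-0.2,2.0,0.37],[-0.2,2.0,0.37],[-0.2,2.0,0.37],[-0.2,2.0,0.37]]' --dr '[[-0.1,0,0],[-0.1,0,0],[-0.1,0,0],[-0.1,0,0]]' --hand '[0,0,0,0]'

```text
time: 18.85
position: [0.5813, -0.0688, 0.0003]
ee_rot: [179.5, -0.2, 10.4]
force: [-2.7, 4.6, 8.3]
grip_width: 0.005
```

```bash
python3 - <<'E'
from h import *
to(wpt(.048,0,-.0118),10.2)
E
```

```text
t 18.85 pos [ 5.813e-01 -6.880e-02  3.000e-04] rot [ 1.7954e+02 -1.5000e-01  1.0410e+01] F [-2.74  4.65  8.32] T [ 1.16  0.66 -0.  ] gw 0.005
shift mm [  0.  -10.2   0. ]
dr [ 0.46 -0.15  0.21]
```

```bash
python3 - <<'E'
from h import *
for n in('wrist','scene'): im=save(n,n+'10.png')
a=cv2.imread('pics/wrist10.png');cv2.imwrite('pics/c10.png',cv2.resize(a[160:260,270:390],(720,600),interpolation=cv2.INTER_CUBIC))
o=[]
for f in ('scene0','scene10'):
    b=cv2.imread(f'pics/{f}.png'); o.append(cv2.resize(b[175:205,265:305],(400,300),interpolation=cv2.INTER_CUBIC))
cv2.imwrite('pics/d10.png',np.hstack(o))
E
```

```text
(no output)
```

View pics/c10.png

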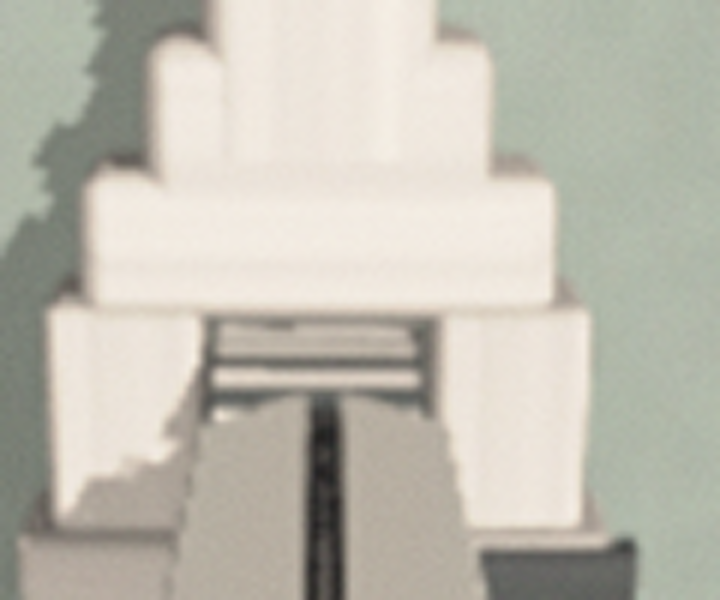

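View pics/d10.png

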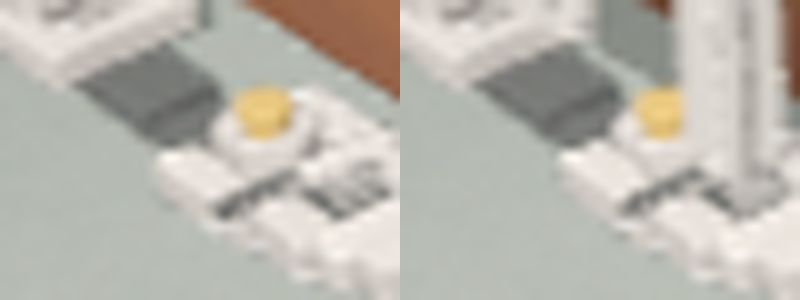

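The dark rack bar sticks out about 4.3 mm past the head, down from about 6.2 mm at the start. The jaw has closed about 2 mm for about 21 mm stroked, so the worm is rolling. Next stroke.

Emit:
jog_arm --xyz '[[0,0,-2],[0,-4,-1],[0,-5,0],[0,-2,1],[0,0,1.4],[0,0,0.3]]' --dr '[[0,0,0],[0.4,-0.2,0.2],[0,0,0],[0,0,0],[0,0,0],[0,0,0]]' --hand '[0,0,0,0,0,0]'

```text
time: 19.7
position: [0.5792, -0.0577, 0.0005]
ee_rot: [179.9, 0.1, 10.2]
force: [-0.6, 0.3, 2.2]
grip_width: 0.003
```

Emit:
jog_arm --xyz '[[0,0.2,0.35],[-0.1,1.2,0.35],[-0.3,2.0,0.35],[-0.3,2.0,0.35],[-0.3,2.0,0.35]]' --dr '[[0,0,0],[0,0,0],[-0.1,0,0],[-0.1,0,0],[-0.1,0,0]]' --hand '[0,0,0,0,0]'

```text
time: 20.32
position: [0.58, -0.0618, 0.0003]
ee_rot: [179.8, -0.0, 10.3]
force: [-2.1, 4.6, 7.8]
grip_width: 0.004
```

Emit:
jog_arm --xyz '[[-0.3,2.0,0.36],[-0.3,2.0,0.36],[-0.3,2.0,0.36]]' --dr '[[-0.1,0,0],[-0.1,0,0],[-0.1,0,0]]' --hand '[0,0,0]'

```text
time: 20.7
position: [0.5807, -0.0655, 0.0003]
ee_rot: [179.6, -0.1, 10.4]
force: [-2.5, 5.1, 7.7]
grip_width: 0.006
```

```bash
python3 - <<'E'
from h import *
to(wpt(.048,0,-.0118),10.2)
E
```

```text
t 20.7 pos [ 5.807e-01 -6.550e-02  3.000e-04] rot [ 1.7963e+02 -8.0000e-02  1.0380e+01] F [-2.46  5.09  7.72] T [ 1.2   0.55 -0.05] gw 0.006
shift mm [ 0.  -6.8  0.1]
dr [ 0.37 -0.08  0.18]
```

Emit:
jog_arm --xyz '[[-0.3,2.0,0.36],[-0.3,2.0,0.36],[-0.3,2.0,0.36]]' --dr '[[0,0,0],[0,0,0],[0,0,0]]' --hand '[0,0,0]'

```text
time: 21.08
position: [0.5815, -0.0687, 0.0003]
ee_rot: [179.8, -0.2, 10.5]
force: [-2.5, 5.8, 7.2]
grip_width: 0.005
```

```bash
python3 - <<'E'
from h import *
to(wpt(.048,0,-.0118),10.2)
for n in('wrist',): im=save(n,n+'11.png')
a=cv2.imread('pics/wrist11.png');cv2.imwrite('pics/c11.png',cv2.resize(a[160:260,270:390],(720,600),interpolation=cv2.INTER_CUBIC))
E
```

```text
t 21.075 pos [ 5.815e-01 -6.870e-02  3.000e-04] rot [ 1.7977e+02 -1.7000e-01  1.0480e+01] F [-2.48  5.79  7.21] T [1.25 0.43 0.02] gw 0.005
shift mm [ -0.2 -10.2   0.1]
dr [ 0.23 -0.17  0.28]
```

View pics/c11.png

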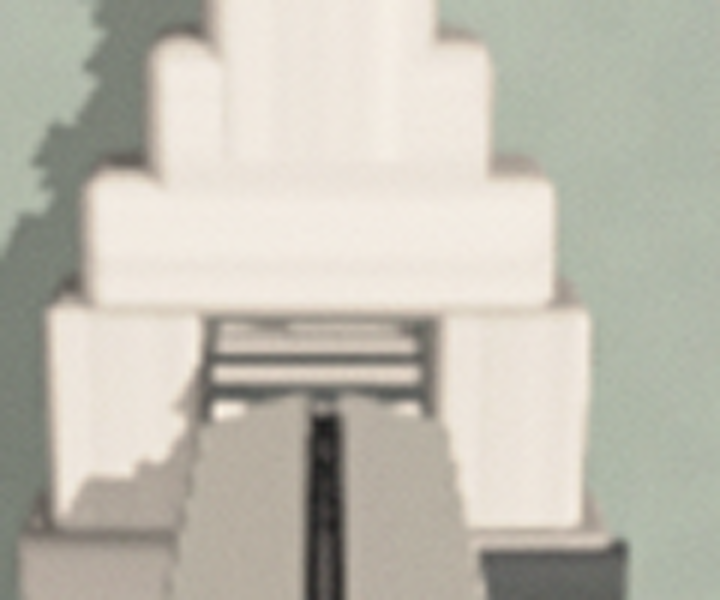

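The bar has moved in another 0.9 mm, for about 3 mm in total. One more stroke, until it stalls.

Emit:
jog_arm --xyz '[[0,0,-2],[0,-4,-1],[0,-5,0],[0,-2,1],[0,0,1.4],[0,0,0.3]]' --dr '[[0,0,0],[0.2,-0.2,0.2],[0,0,0],[0,0,0],[0,0,0],[0,0,0]]' --hand '[0,0,0,0,0,0]'

```text
time: 21.88
position: [0.5793, -0.0576, 0.0004]
ee_rot: [180.0, 0.1, 10.3]
force: [-1.1, -0.7, 3.2]
grip_width: 0.006
```

Emit:
jog_arm --xyz '[[0,0.2,0.35],[-0.1,1.2,0.35],[-0.3,2.0,0.35],[-0.3,2.0,0.35],[-0.3,2.0,0.35]]' --dr '[[0,0,0],[0,0,0],[-0.1,0,0],[-0.1,0,0],[-0.1,0,0]]' --hand '[0,0,0,0,0]'

```text
time: 22.5
position: [0.5803, -0.0614, 0.0003]
ee_rot: [179.9, -0.0, 10.4]
force: [-3.0, 5.4, 7.8]
grip_width: 0.005
```

Emit:
jog_arm --xyz '[[-0.3,2.0,0.36],[-0.3,2.0,0.36],[-0.3,2.0,0.36]]' --dr '[[-0.1,0,0],[-0.1,0,0],[-0.1,0,0]]' --hand '[0,0,0]'

```text
time: 22.88
position: [0.581, -0.0643, 0.0003]
ee_rot: [179.7, -0.1, 10.5]
force: [-3.8, 5.9, 8.9]
grip_width: 0.006
```

```bash
python3 - <<'E'
from h import *
to(wpt(.048,0,-.0118),10.2)
E
```

```text
t 22.875 pos [ 5.81e-01 -6.43e-02  3.00e-04] rot [ 1.7971e+02 -1.1000e-01  1.0490e+01] F [-3.8   5.91  8.91] T [1.65 0.61 0.02] gw 0.006
shift mm [-0.4 -5.7  0.1]
dr [ 0.29 -0.11  0.29]
```

Emit:
jog_arm --xyz '[[-0.4,2.0,0.34],[-0.4,2.0,0.34],[-0.4,2.0,0.34],[-0.4,2.0,0.34]]' --dr '[[0,0,0],[0,0,0],[0,0,0],[0,0,0]]' --hand '[0,0,0,0]'

```text
time: 23.38
position: [0.5814, -0.0665, 0.0003]
ee_rot: [-180.0, -0.2, 10.7]
force: [-1.5, 8.5, 8.7]
grip_width: 0.005
```

```bash
python3 - <<'E'
from h import *
to(wpt(.048,0,-.0118),10.2)
for n in('wrist',): im=save(n,n+'12.png')
a=cv2.imread('pics/wrist12.png');cv2.imwrite('pics/c12.png',cv2.resize(a[160:260,270:390],(720,600),interpolation=cv2.INTER_CUBIC))
E
```

```text
t 23.375 pos [ 5.814e-01 -6.650e-02  3.000e-04] rot [-179.98   -0.21   10.71] F [-1.51  8.55  8.72] T [2.09 0.62 0.02] gw 0.005
shift mm [-0.5 -8.   0.1]
dr [-0.02 -0.21  0.51]
```

View pics/c12.png

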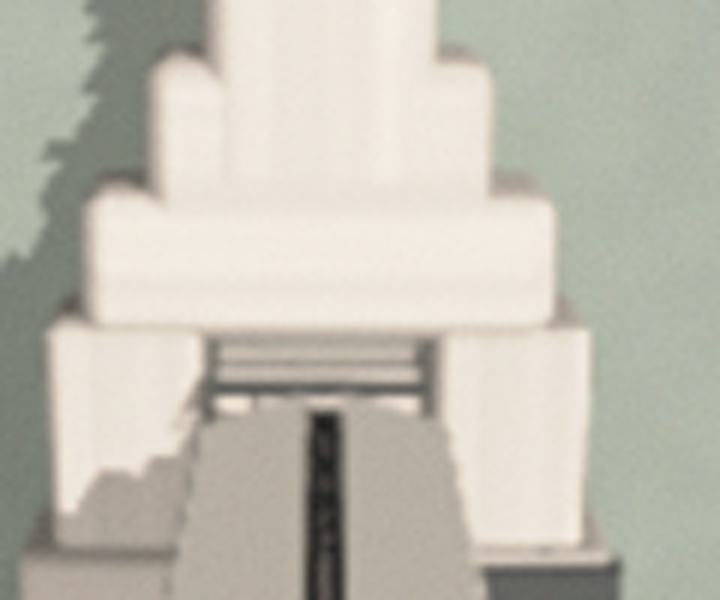

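Force has risen to 8.5 N and the stroke is slowing, so it's near stall. A few more rows to confirm.

Emit:
jog_arm --xyz '[[-0.3,2.2,0.34],[-0.3,2.4,0.34],[-0.3,2.4,0.34]]' --dr '[[0,0,0],[0,0,0],[0,0,0]]' --hand '[0,0,0]'

```text
time: 23.8
position: [0.5818, -0.0682, 0.0002]
ee_rot: [-179.7, -0.2, 10.9]
force: [-3.5, 9.5, 9.5]
grip_width: 0.007
```

Emit:
jog_arm --xyz '[[-0.3,2.4,0.34],[-0.3,2.4,0.34],[-0.3,2.4,0.34]]' --dr '[[0,0,0],[0,0,0],[0,0,0]]' --hand '[0,0,0]'

```text
time: 24.18
position: [0.5821, -0.0694, 0.0002]
ee_rot: [-179.4, -0.3, 11.1]
force: [-4.8, 9.8, 10.1]
grip_width: 0.006
```

```bash
python3 - <<'E'
from h import *
to(wpt(.048,0,-.0118),10.2)
for n in('wrist',): im=save(n,n+'13.png')
a=cv2.imread('pics/wrist13.png');cv2.imwrite('pics/c13.png',cv2.resize(a[160:260,270:390],(720,600),interpolation=cv2.INTER_CUBIC))
E
```

```text
t 24.175 pos [ 5.821e-01 -6.940e-02  2.000e-04] rot [-179.36   -0.26   11.13] F [-4.75  9.82 10.08] T [2.66 0.99 0.06] gw 0.006
shift mm [ -0.5 -10.9   0.1]
dr [-0.65 -0.25  0.93]
```

View pics/c13.png

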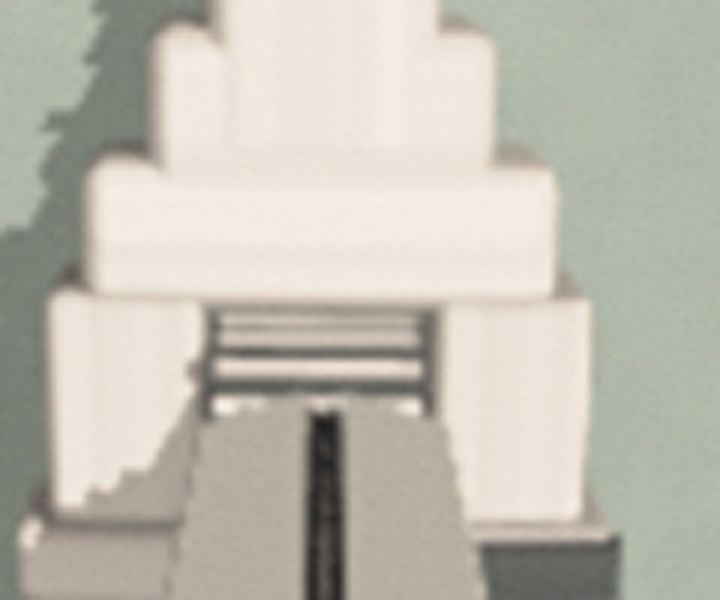

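The bar hasn't moved since the last look and the force is about 10 N, so the worm has stalled and the jaw is snug. Lifting off and going to the handle's near side.

Emit:
jog_arm --xyz '[[0,-0.5,-2],[0,0,-10],[0,0,-25],[0,0,-25],[0,0,-10],[0,0,0]]' --dr '[[0,0,0],[-0.6,-0.2,0.9],[0,0,0],[0,0,0],[0,0,0],[0,0,0]]' --hand '[0,0,0,0,0,0]'

```text
time: 24.98
position: [0.5819, -0.07, 0.0756]
ee_rot: [179.9, -0.0, 10.0]
force: [0.2, -0.3, -0.5]
grip_width: 0.006
```

```bash
python3 - <<'E'
from h import *
to(wpt(.165,.033,.02),10.2)
c=eyes.camera_info('wrist');print(repr(c))
for n in('wrist',): im=save(n,n+'14.png')
a=cv2.imread('pics/wrist14.png');cv2.imwrite('pics/c14.png',cv2.resize(a[0:260,230:400],(510,780//1),interpolation=cv2.INTER_CUBIC)[:600])
cv2.imwrite('pics/c14b.png',cv2.resize(a[150:260,270:380],(600,600),interpolation=cv2.INTER_CUBIC))
E
```

```text
t 24.975 pos [ 0.5819 -0.07    0.0756] rot [ 1.7989e+02 -3.0000e-02  1.0000e+01] F [ 0.22 -0.29 -0.51] T [ 0.01 -0.13 -0.  ] gw 0.006
shift mm [ -33.9 -128.4   43.3]
dr [ 0.11 -0.03 -0.21]
{'fx': 309.70691628693146, 'fy': 309.70691628693146, 'cx': 323.6398108812419, 'cy': 199.8763198508993, 'R': array([[ 9.84822461e-01,  1.73564718e-01,  9.78808158e-05],
       [ 1.68201768e-01, -9.54531385e-01,  2.46125985e-01],
       [ 4.28122173e-02, -2.42373934e-01, -9.69237840e-01]]), 't': array([-0.5612968 , -0.16728204,  0.25388211])}
```

View pics/wrist14.png

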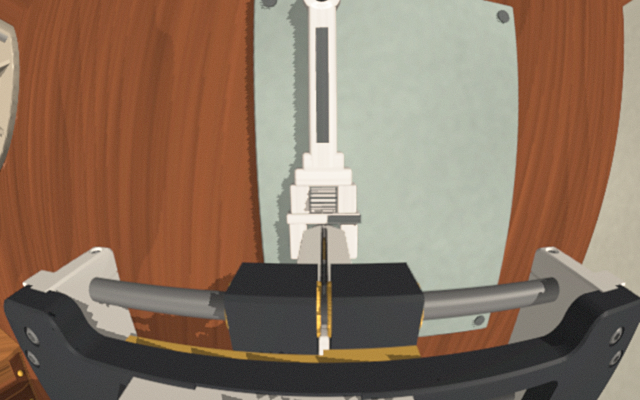

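View pics/c14b.png

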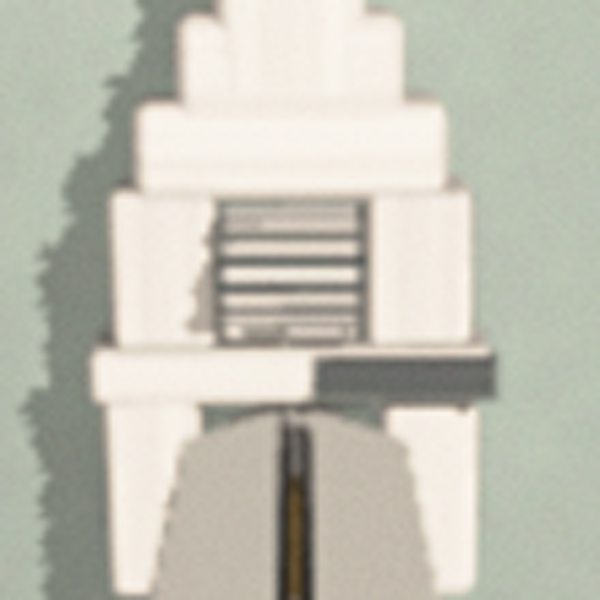

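Emit:
jog_arm --xyz '[[-6,-22,0],[-8,-32,0],[-10,-40,0],[-8,-28,15],[-2,-6,25],[0,0,15],[0,0,0]]' --dr '[[0,0,0],[0,0,0],[0,0,0],[0,0,0],[0,0,0],[0,0,0],[0,0,0]]' --hand '[0,0,0,0,0,0,0]'

```text
time: 25.9
position: [0.5211, 0.0523, 0.0127]
ee_rot: [179.9, 0.4, 9.9]
force: [-0.7, -0.2, -0.3]
grip_width: 0.006
```

```bash
python3 - <<'E'
from h import *
to(wpt(.165,.033,-.0265),10.2)
c=eyes.camera_info('wrist');print(repr(c))
im=save('wrist','wrist15.png'); save('scene','scene15.png')
b=cv2.imread('pics/scene15.png');cv2.imwrite('pics/d15.png',cv2.resize(b[160:240,260:360],(750,600),interpolation=cv2.INTER_CUBIC))
E
```

```text
t 25.9 pos [0.5211 0.0523 0.0127] rot [179.89   0.44   9.87] F [-0.7  -0.25 -0.3 ] T [-0.01 -0.08  0.  ] gw 0.006
shift mm [ 5.1  2.5 27.2]
dr [ 0.11  0.44 -0.33]
{'fx': 309.70691628693146, 'fy': 309.70691628693146, 'cx': 323.6398108812419, 'cy': 199.8763198508993, 'R': array([[ 0.98516461,  0.17142708, -0.0079654 ],
       [ 0.16809082, -0.95455636,  0.24610491],
       [ 0.03458562, -0.24379275, -0.96921047]]), 't': array([-0.52255594, -0.0248788 ,  0.22953351])}
```

View pics/wrist15.png

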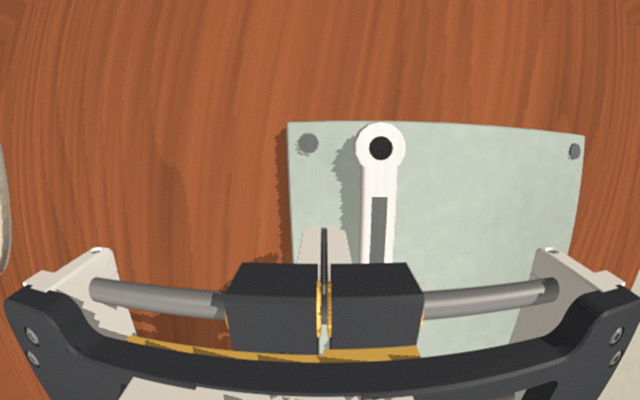

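View pics/d15.png

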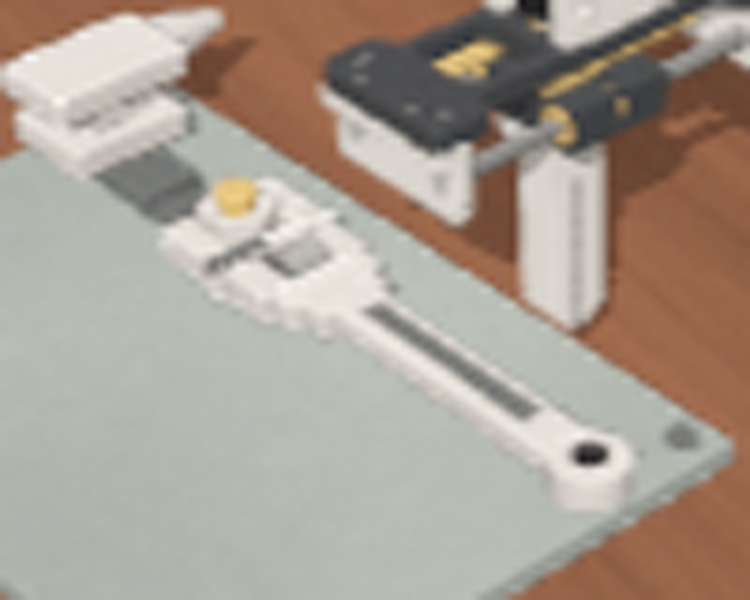

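Emit:
jog_arm --xyz '[[3,1,8],[0,1,10],[0,0.5,7],[0,0,0]]' --dr '[[0,0.4,-0.3],[0,0,0],[0,0,0],[0,0,0]]' --hand '[0,0,0,0]'

```text
time: 26.5
position: [0.5269, 0.0491, -0.0117]
ee_rot: [179.9, -0.2, 10.1]
force: [-0.2, -0.0, 0.5]
grip_width: 0.008
```

Emit:
jog_arm --xyz '[[1.3,0,0],[1.6,0,0],[1.6,0,0],[1.6,0,0]]' --dr '[[0,0,0],[0,0,0],[0,0,0],[0,0,0]]' --hand '[0,0,0,0]'

```text
time: 27.0
position: [0.5337, 0.0504, -0.0112]
ee_rot: [179.9, -0.3, 10.1]
force: [0.7, 0.2, -0.0]
grip_width: 0.001
```

```bash
python3 - <<'E'
from h import *
to(wpt(.165,.0245,-.0265),10.2)
E
```

```text
t 27.0 pos [ 0.5337  0.0504 -0.0112] rot [179.88  -0.26  10.07] F [ 0.7   0.16 -0.02] T [-0.01 -0.1  -0.04] gw 0.001
shift mm [ 1.2 -1.5  3.3]
dr [ 0.12 -0.26 -0.13]
```

Emit:
jog_arm --xyz '[[0,0,1.5],[0,0,1.8],[1.2,0,0.1],[1.2,0,0.1]]' --dr '[[0,0,0],[0,0,0],[0,0,0],[0,0,0]]' --hand '[0,0,0,0]'

```text
time: 27.5
position: [0.535, 0.0506, -0.0151]
ee_rot: [179.9, -0.1, 10.1]
force: [-7.9, -1.4, 7.4]
grip_width: 0.004
```

Emit:
jog_arm --xyz '[[1.2,0,0.1],[1.2,0,0.1],[1.2,0,0.1]]' --dr '[[0,0,0],[0,0,0],[0,0,0]]' --hand '[0,0,0]'

```text
time: 27.88
position: [0.5346, 0.0504, -0.016]
ee_rot: [179.8, 0.3, 10.1]
force: [-7.0, -1.9, 4.4]
grip_width: 0.007
```

```bash
python3 - <<'E'
from h import *
to(wpt(.165,.0245,-.0265),10.2)
E
```

```text
t 27.875 pos [ 0.5346  0.0504 -0.016 ] rot [179.84   0.29  10.06] F [-7.03 -1.87  4.36] T [-0.24  1.57 -0.06] gw 0.007
shift mm [ 0.4 -1.6 -1.5]
dr [ 0.16  0.29 -0.14]
```

Emit:
jog_arm --xyz '[[1.8,0,-0.1],[2.2,0,-0.1],[2.4,0,-0.1]]' --dr '[[0,0.1,0],[0,0.1,0],[0,0.1,0]]' --hand '[0,0,0]'

```text
time: 28.25
position: [0.5353, 0.0504, -0.0166]
ee_rot: [179.8, 0.6, 10.1]
force: [-11.5, -0.6, 8.2]
grip_width: 0.007
```

```bash
python3 - <<'E'
from h import *
to(wpt(.165,.0245,-.0265),10.2)
im=save('wrist','wrist16.png'); save('scene','scene16.png')
b=cv2.imread('pics/scene16.png');cv2.imwrite('pics/d16.png',cv2.resize(b[160:240,260:360],(750,600),interpolation=cv2.INTER_CUBIC))
E
```

```text
t 28.25 pos [ 0.5353  0.0504 -0.0166] rot [179.81   0.57  10.05] F [-11.46  -0.6    8.16] T [-0.31  2.59  0.01] gw 0.007
shift mm [-0.4 -1.7 -2.1]
dr [ 0.19  0.57 -0.15]
```

View pics/wrist16.png

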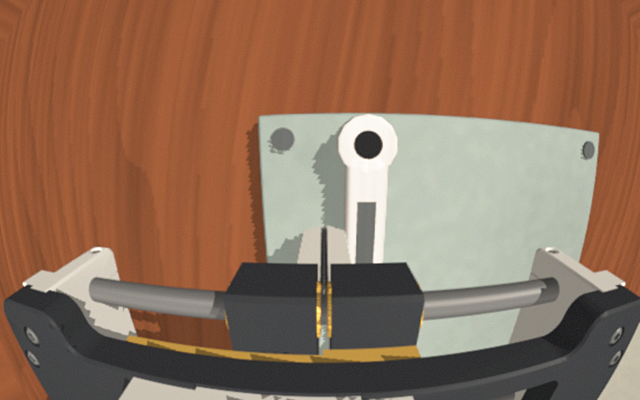

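View pics/d16.png

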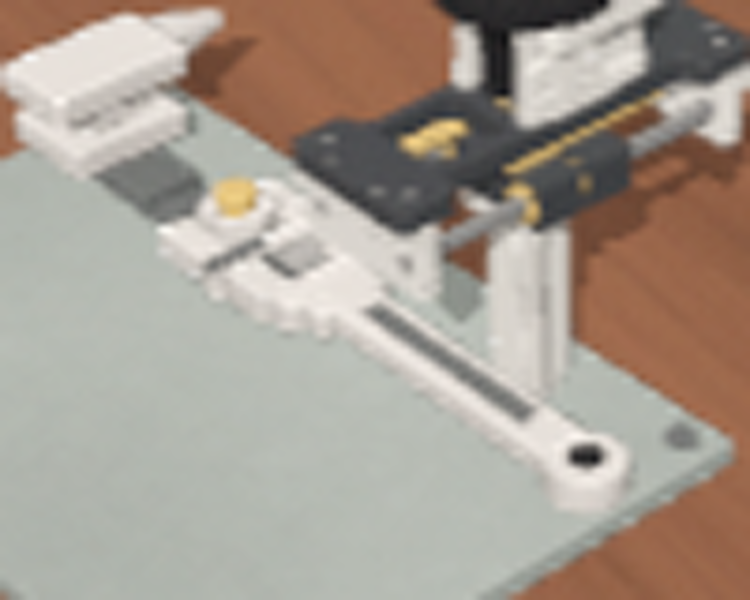

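There's an 8 N upward force, so the tip may be dragging on the plate or wedged on the handle. I'll raise it a little.

Emit:
jog_arm --xyz '[[-0.5,0,-2],[0,0,-2],[0,0,0]]' --dr '[[0,0.3,0],[0,0.3,0],[0,0,0]]' --hand '[0,0,0]'

```text
time: 28.72
position: [0.5353, 0.0505, -0.0122]
ee_rot: [179.8, -0.1, 10.1]
force: [0.5, 0.9, 0.7]
grip_width: 0.005
```

Emit:
jog_arm --xyz '[[1.4,0,0],[1.4,0,0],[1.4,0,0]]' --dr '[[0,0,0],[0,0,0],[0,0,0]]' --hand '[0,0,0]'

```text
time: 29.1
position: [0.5381, 0.0509, -0.0125]
ee_rot: [179.8, 0.1, 10.1]
force: [-11.9, -0.7, 10.6]
grip_width: 0.007
```

```bash
python3 - <<'E'
from h import *
to(wpt(.165,.0245,-.0265),10.2)
E
```

```text
t 29.1 pos [ 0.5381  0.0509 -0.0125] rot [1.798e+02 7.000e-02 1.005e+01] F [-11.88  -0.73  10.64] T [-0.33  2.54 -0.05] gw 0.007
shift mm [-3.2 -1.7  2. ]
dr [ 0.2   0.07 -0.15]
```

The finger corner is bevelled: the contact pushes the tool up and the handle down. I'll back off, go lower so the finger's upright side meets the handle, then push.

Emit:
jog_arm --xyz '[[-3,0,0],[-3,0,1],[0,0,2.5],[0,0,1.8],[0,0,0]]' --dr '[[0,0,0],[0,0,0],[0,0,0],[0,0,0],[0,0,0]]' --hand '[0,0,0,0,0]'

```text
time: 29.72
position: [0.5325, 0.0499, -0.0183]
ee_rot: [179.8, 0.0, 10.1]
force: [-0.0, 0.1, -0.5]
grip_width: 0.005
```

```bash
python3 - <<'E'
from h import *
to(wpt(.165,.0245,-.0300),10.2)
E
```

```text
t 29.725 pos [ 0.5325  0.0499 -0.0183] rot [1.7981e+02 3.0000e-02 1.0050e+01] F [-0.05  0.06 -0.45] T [-0.07 -0.1  -0.02] gw 0.005
shift mm [ 2.5 -1.7 -0.3]
dr [ 0.19  0.03 -0.15]
```

Emit:
jog_arm --xyz '[[1.4,0,0],[1.4,0,0],[1.4,0,0],[1.4,0,0]]' --dr '[[0,0,0],[0,0,0],[0,0,0],[0,0,0]]' --hand '[0,0,0,0]'

```text
time: 30.22
position: [0.5352, 0.0503, -0.0187]
ee_rot: [179.8, 0.4, 10.0]
force: [-8.1, -0.6, 6.6]
grip_width: 0.007
```

```bash
python3 - <<'E'
from h import *
to(wpt(.165,.0245,-.0300),10.2)
E
```

```text
t 30.225 pos [ 0.5352  0.0503 -0.0187] rot [179.79   0.36  10.05] F [-8.08 -0.6   6.63] T [-0.24  1.89 -0.04] gw 0.007
shift mm [-0.2 -1.8 -0.7]
dr [ 0.21  0.36 -0.15]
```

Emit:
jog_arm --xyz '[[1.6,0,-0.3],[1.6,0,-0.3],[1.6,0,-0.3]]' --dr '[[0,0.1,0],[0,0.1,0],[0,0.1,0]]' --hand '[0,0,0]'

```text
time: 30.6
position: [0.535, 0.0503, -0.0187]
ee_rot: [179.8, 0.6, 10.0]
force: [-8.5, -0.6, 6.2]
grip_width: 0.004
```

```bash
python3 - <<'E'
from h import *
to(wpt(.165,.0245,-.0300),10.2)
E
```

```text
t 30.6 pos [ 0.535   0.0503 -0.0187] rot [179.76   0.58  10.05] F [-8.51 -0.57  6.21] T [-0.23  1.88 -0.02] gw 0.004
shift mm [-0.1 -1.8 -0.7]
dr [ 0.24  0.58 -0.15]
```

Emit:
jog_arm --xyz '[[1.6,0,-0.6],[1.8,0,-0.6],[1.8,0,-0.6]]' --dr '[[0,0,0],[0,0,0],[0,0,0]]' --hand '[0,0,0]'

```text
time: 30.98
position: [0.5377, 0.0507, -0.0179]
ee_rot: [179.8, 0.9, 10.0]
force: [-3.7, 0.2, -3.2]
grip_width: 0.003
```

```bash
python3 - <<'E'
from h import *
to(wpt(.165,.0245,-.0300),10.2)
s=readout.state(); print(s['qpos'].round(2),s['joint_torque'].round(2))
E
```

```text
t 30.975 pos [ 0.5377  0.0507 -0.0179] rot [179.75   0.86  10.05] F [-3.74  0.16 -3.22] T [-0.09  0.89 -0.07] gw 0.003
shift mm [-2.8 -1.8  0.2]
dr [ 0.25  0.86 -0.15]
[ -5.83  27.03  -8.06 116.51   6.31  37.72  -8.02] [-5.000e-02 -8.630e+01 -5.600e-01 -3.357e+01  1.800e-01 -1.370e+00
  1.000e-02]
```

It now turns with 3.7 N and no downward load. Following the arc.

Emit:
jog_arm --xyz '[[1.7,-0.2,-0.4],[1.7,-0.2,-0.3],[1.7,-0.2,-0.3],[1.7,-0.2,-0.3]]' --dr '[[0,0.2,0.8],[0,0.2,0.6],[0,0.2,0.6],[0,0.2,0.6]]' --hand '[0,0,0,0]'

```text
time: 31.48
position: [0.5445, 0.0526, -0.0167]
ee_rot: [179.7, 0.0, 7.3]
force: [-3.2, -0.2, -2.2]
grip_width: 0.009
```

```bash
cat >> h.py <<'E'
def arc():
    s=readout.state(); p=s['position']; v=p[:2]-NUT; rad=np.hypot(*v); 
    # contact: finger face 12.3 mm ahead along handle normal; handle half width 12 => handle line offset d=24.3
    a=np.degrees(np.arctan2(v[1],v[0])); rel=np.degrees(np.arcsin(.0243/rad)); wy=a-rel
    yaw=s['ee_rot'][2]
    print('t',round(s['time'],2),'z',p[2].round(4),'rot',s['ee_rot'].round(2),'F',s['force'].round(1),'rad',rad.round(4),'x_w',(rad*np.cos(np.radians(rel))).round(4),'wrench yaw est',wy.round(2),'tool yaw err (want wy-90)',(wy-90-yaw).round(2),'turned',(WY-wy).round(2))
E
python3 -c "
from h import *
arc()"
```

```text
t 31.48 z -0.0167 rot [1.7973e+02 3.0000e-02 7.2600e+00] F [-3.2 -0.2 -2.2] rad 0.1644 x_w 0.1626 wrench yaw est 96.83 tool yaw err (want wy-90) -0.44 turned 3.37
```

Emit:
jog_arm --xyz '[[1.7,-0.3,0.0],[1.7,-0.3,-0.1],[1.7,-0.3,-0.1],[1.7,-0.3,-0.1],[1.7,-0.3,-0.1],[1.7,-0.3,-0.1]]' --dr '[[0,0,0.6],[0,0.1,0.6],[0,0,0.6],[0,0.1,0.6],[0,0,0.6],[0,0,0.6]]' --hand '[0,0,0,0,0,0]'

```text
time: 32.22
position: [0.5553, 0.0554, -0.0162]
ee_rot: [179.7, -0.2, 3.4]
force: [-3.9, -0.6, -1.9]
grip_width: 0.005
```

```bash
python3 -c "
from h import *
arc()"
```

```text
t 32.23 z -0.0162 rot [179.73  -0.21   3.4 ] F [-3.9 -0.6 -1.9] rad 0.1647 x_w 0.1629 wrench yaw est 92.98 tool yaw err (want wy-90) -0.41 turned 7.22
```

Emit:
jog_arm --xyz '[[1.7,-0.3,0.0],[1.7,-0.3,0],[1.7,-0.3,0],[1.7,-0.3,0],[1.7,-0.3,0],[1.7,-0.3,0],[1.7,-0.3,0],[1.7,-0.3,0],[1.7,-0.3,0],[1.7,-0.3,0]]' --dr '[[0,0,0.7],[0,0,0.6],[0,0,0.6],[0,0,0.6],[0,0,0.6],[0,0,0.6],[0,0,0.6],[0,0,0.6],[0,0,0.6],[0,0,0.6]]' --hand '[0,0,0,0,0,0,0,0,0,0]'

```text
time: 33.48
position: [0.5731, 0.0581, -0.0162]
ee_rot: [179.7, -0.2, -3.2]
force: [-5.4, -1.2, -1.0]
grip_width: 0.006
```

```bash
python3 -c "
from h import *
arc()"
```

```text
t 33.48 z -0.0162 rot [179.71  -0.2   -3.16] F [-5.4 -1.2 -1. ] rad 0.1648 x_w 0.163 wrench yaw est 86.72 tool yaw err (want wy-90) -0.12 turned 13.48
```

Emit:
jog_arm --xyz '[[1.7,-0.3,0.0],[1.7,-0.3,0],[1.7,-0.3,0],[1.7,-0.3,0],[1.7,-0.3,0],[1.7,-0.3,0],[1.7,-0.3,0],[1.7,-0.3,0],[1.7,-0.3,0],[1.7,-0.3,0],[1.7,-0.3,0],[1.7,-0.3,0]]' --dr '[[0,0,0.6],[0,0,0.6],[0,0,0.6],[0,0,0.6],[0,0,0.6],[0,0,0.6],[0,0,0.6],[0,0,0.6],[0,0,0.6],[0,0,0.6],[0,0,0.6],[0,0,0.6]]' --hand '[0,0,0,0,0,0,0,0,0,0,0,0]'

```text
time: 34.98
position: [0.5929, 0.0589, -0.0162]
ee_rot: [179.6, -0.0, -10.9]
force: [-6.3, -2.1, 0.6]
grip_width: 0.007
```

```bash
python3 -c "
from h import *
arc()"
```

```text
t 34.98 z -0.0162 rot [ 1.7964e+02 -2.0000e-02 -1.0870e+01] F [-6.3 -2.1  0.6] rad 0.1649 x_w 0.1631 wrench yaw est 79.84 tool yaw err (want wy-90) 0.71 turned 20.36
```

Emit:
jog_arm --xyz '[[1.7,-0.3,-0.2],[1.7,-0.3,-0.2],[1.7,-0.3,-0.1],[1.7,-0.3,-0.1],[1.7,-0.3,-0.1],[1.7,-0.3,-0.1],[1.7,-0.3,-0.1],[1.7,-0.3,-0.1],[1.7,-0.3,-0.1],[1.7,-0.3,-0.1]]' --dr '[[0,0,0.5],[0,0,0.5],[0,0,0.5],[0,0,0.5],[0,0,0.5],[0,0,0.5],[0,0,0.5],[0,0,0.5],[0,0,0.5],[0,0,0.5]]' --hand '[0,0,0,0,0,0,0,0,0,0]'

```text
time: 36.22
position: [0.6113, 0.0585, -0.0151]
ee_rot: [179.7, -0.1, -16.2]
force: [-3.8, -0.1, -2.6]
grip_width: 0.005
```

```bash
python3 -c "
from h import *
arc()
im=save('wrist','wrist17.png'); save('scene','scene17.png')
b=cv2.imread('pics/scene17.png');cv2.imwrite('pics/d17.png',cv2.resize(b[160:240,240:340],(750,600),interpolation=cv2.INTER_CUBIC))
"
```

```text
t 36.23 z -0.0151 rot [ 1.7967e+02 -5.0000e-02 -1.6200e+01] F [-3.8 -0.1 -2.6] rad 0.1662 x_w 0.1644 wrench yaw est 73.53 tool yaw err (want wy-90) -0.27 turned 26.67
```

View pics/d17.png

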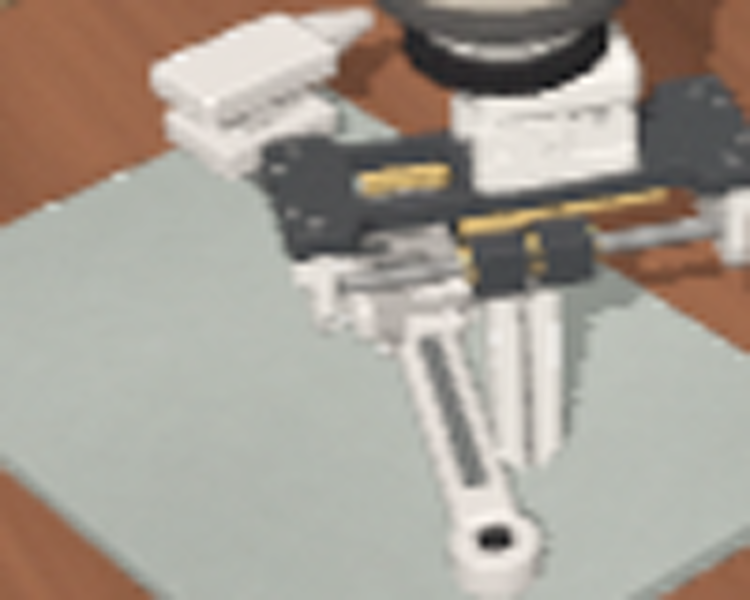

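Emit:
jog_arm --xyz '[[1.7,-0.2,0.1],[1.7,-0.2,0.1],[1.7,-0.2,0],[1.7,-0.2,0],[1.7,-0.2,0],[1.7,-0.2,0],[1.7,-0.2,0],[1.7,-0.2,0],[1.7,-0.2,0],[1.7,-0.2,0]]' --dr '[[0,0,0.6],[0,0,0.6],[0,0,0.6],[0,0,0.6],[0,0,0.6],[0,0,0.6],[0,0,0.5],[0,0,0.5],[0,0,0.5],[0,0,0.5]]' --hand '[0,0,0,0,0,0,0,0,0,0]'

```text
time: 37.58
position: [0.6276, 0.0555, -0.015]
ee_rot: [179.7, 0.0, -22.1]
force: [-4.4, -0.1, -0.5]
grip_width: 0.009
```

```bash
python3 - <<'E'
from h import *
arc()
# handle slot orientation in wrist14 (snug, before push): edges of dark slot
c=dict(fx=309.70691628693146,fy=309.70691628693146,cx=323.6398108812419,cy=199.8763198508993,R=np.array([[ 9.84822461e-01,  1.73564718e-01,  9.78808158e-05],
       [ 1.68201768e-01, -9.54531385e-01,  2.46125985e-01],
       [ 4.28122173e-02, -2.42373934e-01, -9.69237840e-01]]),t=np.array([-0.5612968 , -0.16728204,  0.25388211]))
im=cv2.imread('pics/wrist14.png'); g=cv2.cvtColor(im,cv2.COLOR_BGR2GRAY)
print([int(x) for x in g[80,295:350]])
pts=[]
for v in range(35,135,5):
    row=g[v,308:337].astype(int); m=np.where(row<150)[0]+308
    if len(m): pts.append(plane(rayw(c,(m.mean(),v)),.027)[:2])
pts=np.array(pts); d=np.linalg.svd(pts-pts.mean(0))[2][0]; print(pts[0],pts[-1],np.degrees(np.arctan2(d[1],d[0]))%180)
e=(pts.mean(0)-NUT); dd=d*np.sign(d@e); print('perp offset of nut from slot line mm',1000*(e[0]*dd[1]-e[1]*dd[0]))
E
```

```text
t 37.58 z -0.015 rot [ 1.7966e+02  4.0000e-02 -2.2090e+01] F [-4.4 -0.1 -0.5] rad 0.1662 x_w 0.1645 wrench yaw est 67.8 tool yaw err (want wy-90) -0.1 turned 32.4
[142, 135, 132, 133, 135, 131, 132, 135, 129, 133, 129, 131, 134, 144, 181, 219, 234, 241, 242, 239, 214, 139, 104, 107, 109, 108, 110, 110, 109, 113, 114, 107, 111, 162, 228, 244, 245, 244, 241, 236, 227, 206, 195, 191, 191, 191, 190, 190, 190, 192, 190, 192, 188, 189, 190]
[0.55513967 0.07371336] [ 0.56926113 -0.00695365] 99.63613879697802
perp offset of nut from slot line mm -2.4734272098812378
```

Emit:
jog_arm --xyz '[[1.7,-0.2,0.1],[1.7,-0.2,0.1],[1.7,-0.2,0],[1.7,-0.2,0],[1.7,-0.2,0],[1.7,-0.2,0],[1.7,-0.2,0],[1.7,-0.2,0],[1.7,-0.2,0],[1.7,-0.2,0],[1.7,-0.2,0],[1.7,-0.2,0]]' --dr '[[0,0,0.6],[0,0,0.6],[0,0,0.6],[0,0,0.6],[0,0,0.6],[0,0,0.6],[0,0,0.5],[0,0,0.5],[0,0,0.5],[0,0,0.5],[0,0,0.5],[0,0,0.5]]' --hand '[0,0,0,0,0,0,0,0,0,0,0,0]'

```text
time: 39.08
position: [0.6465, 0.0497, -0.015]
ee_rot: [179.6, 0.2, -29.1]
force: [-4.7, 0.1, 0.1]
grip_width: 0.004
```

```bash
python3 -c "
from h import *
arc()"
```

```text
t 39.08 z -0.015 rot [179.61   0.19 -29.06] F [-4.7  0.1  0.1] rad 0.1663 x_w 0.1645 wrench yaw est 61.0 tool yaw err (want wy-90) 0.06 turned 39.2
```

Emit:
jog_arm --xyz '[[1.7,-0.2,0],[1.7,-0.2,0],[1.7,-0.2,0],[1.7,-0.2,0],[1.7,-0.2,0],[1.7,-0.2,0],[1.7,-0.2,0],[1.7,-0.2,0],[1.7,-0.2,0]]' --dr '[[0,0,0.6],[0,0,0.6],[0,0,0.6],[0,0,0.6],[0,0,0.6],[0,0,0.6],[0,0,0.6],[0,0,0.6],[0,0,0.6]]' --hand '[0,0,0,0,0,0,0,0,0]'

```text
time: 40.2
position: [0.6594, 0.0443, -0.015]
ee_rot: [179.5, 0.4, -34.7]
force: [-5.7, 1.1, 1.3]
grip_width: 0.003
```

```bash
python3 -c "
from h import *
arc()
print(repr(eyes.camera_info('wrist')))
im=save('wrist','wrist18.png'); save('scene','scene18.png')
"
```

```text
t 40.2 z -0.015 rot [179.52   0.36 -34.73] F [-5.7  1.1  1.3] rad 0.1664 x_w 0.1646 wrench yaw est 56.18 tool yaw err (want wy-90) 0.92 turned 44.02
{'fx': 309.70691628693146, 'fy': 309.70691628693146, 'cx': 323.6398108812419, 'cy': 199.8763198508993, 'R': array([[ 0.82179973, -0.56973953, -0.00648564],
       [-0.54991403, -0.79607966,  0.25268902],
       [-0.14913001, -0.20409323, -0.96752581]]), 't': array([-0.51758484,  0.41807779,  0.31549189])}
```

View pics/wrist18.png

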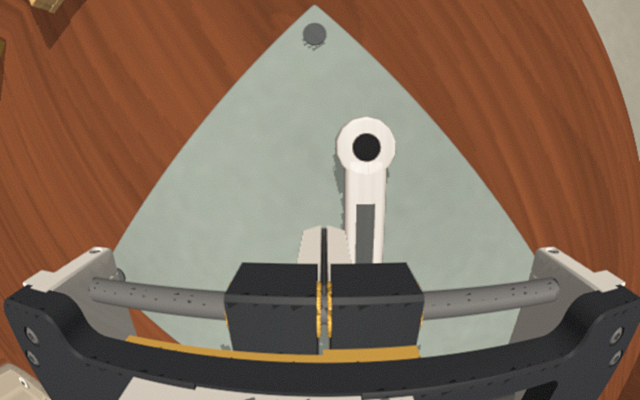

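```bash
cat > e.py <<'E'
from h import *
def eye(fn,R,t,guess,z=.028):
    c=dict(fx=309.70691628693146,fy=309.70691628693146,cx=323.6398108812419,cy=199.8763198508993,R=np.array(R),t=np.array(t))
    im=cv2.imread(fn); g=cv2.cvtColor(im,cv2.COLOR_BGR2GRAY); x,y=guess
    sub=g[y-22:y+22,x-22:x+22]; m=(sub<80).astype(np.uint8)
    n,l,st,ce=cv2.connectedComponentsWithStats(m); k=1+np.argmax(st[1:,4]); p=ce[k]+[x-22,y-22]
    X=plane(rayw(c,p),z); v=X[:2]-NUT
    print(fn,p.round(1),X.round(4),'dist',np.hypot(*v).round(4),'ang',np.degrees(np.arctan2(v[1],v[0])).round(2))
if __name__=='__main__':
    for z in(.028,.024):
        eye('pics/wrist15.png',[[ 0.98516461,  0.17142708, -0.0079654 ],[ 0.16809082, -0.95455636,  0.24610491],[ 0.03458562, -0.24379275, -0.96921047]],[-0.52255594, -0.0248788 ,  0.22953351],(380,148),z)
        eye('pics/wrist18.png',[[ 0.82179973, -0.56973953, -0.00648564],[-0.54991403, -0.79607966,  0.25268902],[-0.14913001, -0.20409323, -0.96752581]],[-0.51758484,  0.41807779,  0.31549189],(367,147),z)
E
python3 e.py
```

```text
pics/wrist15.png [380.4 147.7] [0.5479 0.1126 0.028 ] dist 0.2222 ang 100.4
pics/wrist18.png [366.1 147. ] [0.7124 0.0782 0.028 ] dist 0.2223 ang 55.96
pics/wrist15.png [380.4 147.7] [0.5486 0.1124 0.024 ] dist 0.2219 ang 100.22
pics/wrist18.png [366.1 147. ] [0.7127 0.0776 0.024 ] dist 0.2219 ang 55.83
```

The eye shows 44.4° turned, with its radius of 222 mm as expected. Two small rows more, then check.

Emit:
jog_arm --xyz '[[1.7,-0.2,-0.1],[1.6,-0.2,-0.1]]' --dr '[[0,0,0.2],[0,0,0.2]]' --hand '[0,0]'

```text
time: 40.55
position: [0.6622, 0.0427, -0.0149]
ee_rot: [179.5, 0.4, -35.2]
force: [-5.2, 0.3, -1.7]
grip_width: 0.007
```

```bash
python3 -c "
from e import *
arc()
c=eyes.camera_info('wrist')
im=save('wrist','wrist19.png'); eye('pics/wrist19.png',c['R'],c['t'],(365,147))
"
```

```text
t 40.55 z -0.0149 rot [179.49   0.39 -35.17] F [-5.2  0.3 -1.7] rad 0.1662 x_w 0.1644 wrench yaw est 55.07 tool yaw err (want wy-90) 0.25 turned 45.13
pics/wrist19.png [367.3 147.3] [0.716  0.0757 0.028 ] dist 0.2222 ang 54.84
```

45.6° by the eye and 45.1° by the arc. Backing off and lifting for a final look.

Emit:
jog_arm --xyz '[[-1.5,0,0],[-3,0,0],[-8,0,0],[-8,0,-5],[0,0,-30],[0,0,-50],[-20,0,-50],[-30,0,-40],[0,20,-30],[0,0,0]]' --dr '[[0,0,0],[0,0,0],[0,0,0],[0,0,0],[0,0,0],[0,0,0],[0,0,0],[0,0,0],[0,0,0],[0,0,0]]' --hand '[0,0,0,0,0,0,0,0,0,0]'

```text
time: 41.85
position: [0.5926, 0.0718, 0.2004]
ee_rot: [179.8, 0.1, -35.1]
force: [0.1, 0.2, -0.5]
grip_width: 0.005
```

```bash
python3 -c "
from e import *
s=readout.state();print(s['time'],s['position'],s['ee_rot'],s['force'])
c=eyes.camera_info('wrist');print(repr(c))
for n in ('wrist','scene','top'): save(n,n+'20.png')
"
```

```text
41.85 [0.59256996 0.07183897 0.20043733] [ 1.79836874e+02  8.99833485e-02 -3.50589022e+01] [ 0.07701872  0.22121315 -0.52288576]
{'fx': 309.70691628693146, 'fy': 309.70691628693146, 'cx': 323.6398108812419, 'cy': 199.8763198508993, 'R': array([[ 0.81856822, -0.57440672, -0.00172807],
       [-0.55622611, -0.7934034 ,  0.24723178],
       [-0.14338265, -0.20141489, -0.96895483]]), 't': array([-0.44426164,  0.35349236,  0.51630199])}
```

View pics/wrist20.png

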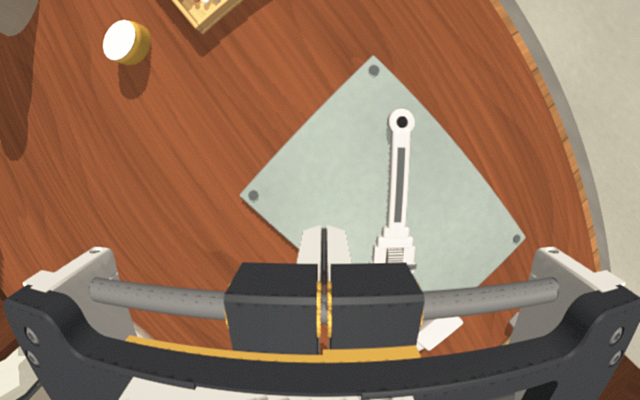

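View pics/top20.png

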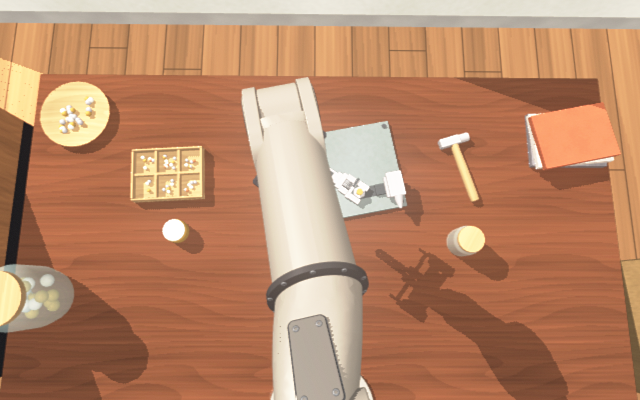

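View pics/scene20.png

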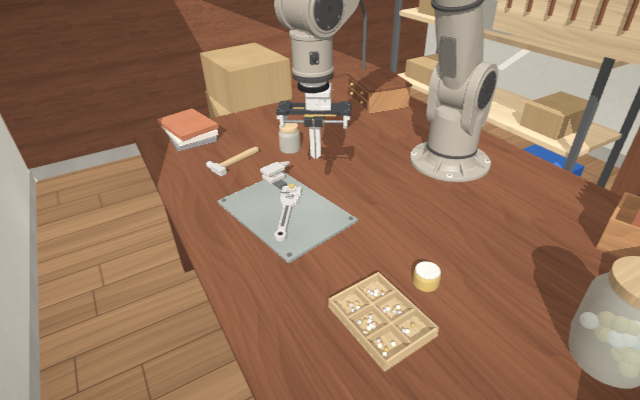

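Emit:
jog_arm --xyz '[[5,15,0],[10,30,0],[10,30,0],[10,30,0],[10,25,0],[0,0,0]]' --dr '[[0,0,0],[0,0,0],[0,0,0],[0,0,0],[0,0,0],[0,0,0]]' --hand '[0,0,0,0,0,0]'

```text
time: 42.75
position: [0.5489, -0.0679, 0.1911]
ee_rot: [179.2, 0.7, -35.1]
force: [0.2, 0.3, 0.1]
grip_width: 0.009
```

```bash
python3 -c "
from e import *
c=eyes.camera_info('wrist')
save('wrist','wrist21.png')
b=cv2.imread('pics/wrist21.png')
print(projw(c,np.r_[NUT,.033]),projw(c,wpt(.222,0,.016,55)))
u,v=projw(c,np.r_[NUT,.033]).astype(int)
cv2.imwrite('pics/d21.png',cv2.resize(b[max(0,v-60):v+40,u-60:u+60],(720,600),interpolation=cv2.INTER_CUBIC))
e=projw(c,wpt(.222,0,.016,55)).astype(int); eye('pics/wrist21.png',c['R'],c['t'],tuple(int(i) for i in e))
"
```

```text
bash:  2776 Segmentation fault         python3 -c "
from e import *
c=eyes.camera_info('wrist')
save('wrist','wrist21.png')
b=cv2.imread('pics/wrist21.png')
print(projw(c,np.r_[NUT,.033]),projw(c,wpt(.222,0,.016,55)))
u,v=projw(c,np.r_[NUT,.033]).astype(int)
cv2.imwrite('pics/d21.png',cv2.resize(b[max(0,v-60):v+40,u-60:u+60],(720,600),interpolation=cv2.INTER_CUBIC))
e=projw(c,wpt(.222,0,.016,55)).astype(int); eye('pics/wrist21.png',c['R'],c['t'],tuple(int(i) for i in e))
"
```

View pics/d21.png

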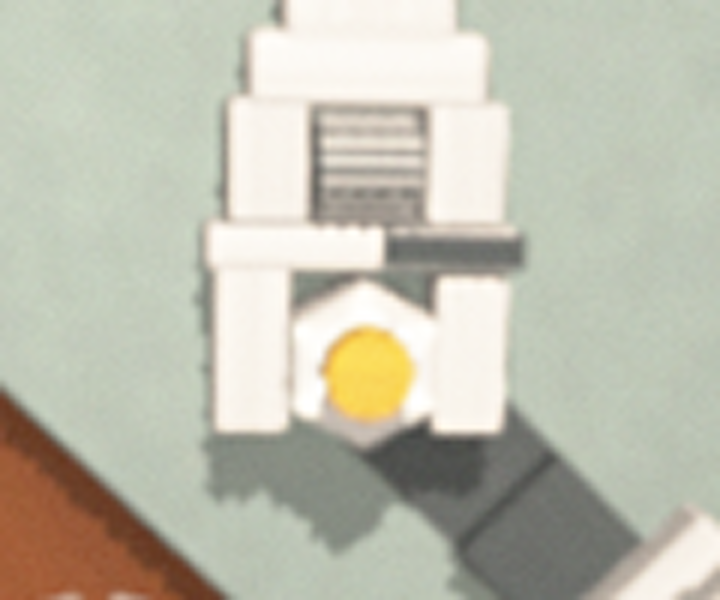

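The jaw faces sit flush on the nut's flats (nut between columns 293 and 437). I'll check the nut's own turn from its corners, before and now.

```bash
cat > n.py <<'E'
from h import *
c=eyes.camera_info('wrist'); c={k:(np.array(v) if k in 'Rt' else v) for k,v in c.items()}
u,v=[int(q) for q in projw(c,np.r_[NUT,.033])]; print(u,v)
b=cv2.imread('pics/wrist21.png')
G=lambda p:(u-60+(p[0]+.5)/6-.5,max(0,v-60)+(p[1]+.5)/6-.5)
c1=dict(c); c1['R']=np.array([[ 1.79206574e-01, -9.83811290e-01, -5.91734926e-04],[-9.53563932e-01, -1.73844789e-01,  2.45954909e-01],[-2.42076086e-01, -4.35124796e-02, -9.69281091e-01]]);c1['t']=np.array([-0.1607322 ,  0.52707675,  0.49727053])
H=lambda p:(290+(p[0]+.5)/6-.5,150+(p[1]+.5)/6-.5)
def ang(cc,f,p,q,z=.033):
    a,bb=plane(rayw(cc,f(p)),z),plane(rayw(cc,f(q)),z); d=bb-a; return np.degrees(np.arctan2(d[1],d[0]))%60, np.linalg.norm(d)*1000
print('before: diag',ang(c1,H,(385,260),(578,264)),'top edge',ang(c1,H,(430,168),(527,169)))
print('now: diag',ang(c,G,(365,280),(362,443)),'left edge',ang(c,G,(293,325),(293,410)),'right',ang(c,G,(437,322),(435,412)))
print('jaws now',ang(c,G,(290,270),(290,430)),ang(c,G,(437,270),(435,430)))
a=cv2.imread('pics/w1.png'); cv2.imwrite('pics/nutpair.png',np.hstack([cv2.resize(a[170:220,345:395],(400,400),interpolation=cv2.INTER_CUBIC),cv2.resize(b[v-25:v+25,u-25:u+25],(400,400),interpolation=cv2.INTER_CUBIC)]))
E
python3 n.py
```

```text
368 188
before: diag (np.float64(39.256011451369886), np.float64(34.85338874547451)) top edge (np.float64(40.14654317313342), np.float64(17.2889891317382))
now: diag (np.float64(55.88422359749235), np.float64(34.20597345424027)) left edge (np.float64(56.42471117701204), np.float64(17.809109153950036)) right (np.float64(56.21027665086254), np.float64(18.974826601667118))
jaws now (np.float64(56.36669115322546), np.float64(33.39472620686396)) (np.float64(56.70028821946708), np.float64(33.61578505952717))
```

View pics/nutpair.png

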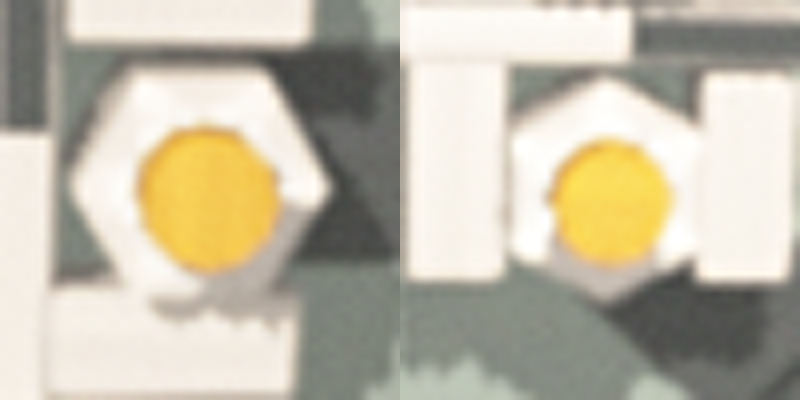

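```bash
python3 - <<'E'
from e import *
eye('pics/wrist20.png',[[ 0.81856822, -0.57440672, -0.00172807],[-0.55622611, -0.7934034 ,  0.24723178],[-0.14338265, -0.20141489, -0.96895483]],[-0.44426164,  0.35349236,  0.51630199],(402,122))
c=eyes.camera_info('wrist'); e=projw(c,wpt(.222,0,.016,55)); print(e)
b=cv2.imread('pics/wrist21.png')
if e[1]>0: eye('pics/wrist21.png',c['R'],c['t'],(int(e[0]),max(22,int(e[1]))))
# stud centre & jaws mid by wrist21
u,v=368,188
m=cv2.inRange(cv2.cvtColor(b,cv2.COLOR_BGR2HSV),(15,120,120),(40,255,255)); ys,xs=np.nonzero(m[150:230,330:410]); print('stud',xs.mean()+330,ys.mean()+150,plane(rayw(c,(xs.mean()+330,ys.mean()+150)),.0395))
E
```

```text
pics/wrist20.png [401.8 121.5] [0.7158 0.0762 0.028 ] dist 0.2225 ang 54.96
[369.49470731  10.17139432]
pics/wrist21.png [369.3   9.2] [0.716  0.0771 0.028 ] dist 0.2234 ang 55.04
stud 368.7256097560976 187.9451219512195 [ 0.58797215 -0.10400184  0.0395    ]
```

View pics/wrist21.png

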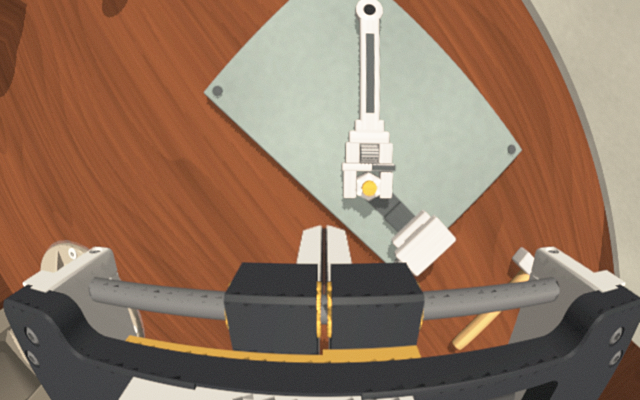

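The eye-to-stud line gives 45.5° turned and the nut's corners give 43–44° on a much shorter baseline. The wrench is flat and snug, and the gripper is clear of everything. Handing in.

```bash
python3 -c "
from h import *
print(finish_job())"
```

```text
the job is handed in; nothing more can be done
None
```

The nut is tightened by about 45° clockwise, and the wrench is still lying on it with its jaw snug. I handed the job in at about 43 s of the 72 s allowed; no verdict was reported.

**Worm:** Four gentle strokes at about 7–10 N closed the jaw about 3.5 mm. It then stalled: the force along the stroke rose to about 10 N and the jaw stopped moving.

**Handle:** I pushed the handle round the arc at about 14 mm/s, with 3–6 N once it was moving. My first pushes reached about 12 N sideways and also pressed the handle down, because the fingertip's corner is bevelled. Lowering the finger and taking off the downward load fixed that.

**Final checks:**
- **Turn:** the handle's eye, seen from the nut, gave about 45.5°, and the path of the finger gave 45.1°. The nut's own corners gave 43–44°, so these disagree by 1–2°; the corners are the less precise measure.
- **Fit:** the last wrist picture shows the jaw faces flush on the nut's flats and the gripper clear of everything.
- **Surroundings:** the jar, tray, hammer and tin look unmoved.

**Fingertip height:** the fingertips turned out to end about 33 mm above the reported TCP. I found this from the cameras and by touch, and worked with it.

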